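# Scoop drying capsules into the hearing-aid jar

## Robot

A 6-joint arm with a two-finger parallel gripper is mounted at the origin on the work surface. World frame = base frame: x ahead of the robot, y to its left, z up, the work surface at z = 0. Lengths are in m, angles in rad, forces in N, time in s.
With the tool pointing down it reaches from about 0.375 to 0.925 m from the base axis. Payload 5.7 kg.
Tool frame: the origin (TCP) lies midway between the tips of the shut fingers; the grasp point (between the pads) lies 19 mm behind it; x points along the fingers, y is the direction in which the jaws open and shut, and the axes are right-handed (so a half turn about x gives the same grasp; the last joint's range is limited). The gripper opens to 85 mm and grips with 20 to 120 N. Pads are 22 mm wide; open, the fingers measure 114 mm over their backs; the gripper's body (76 mm by 85 mm) begins 54 mm behind the grasp point. The pads swing forward as they close: fully open they stand 13 mm farther back than shut.
Start: joints at [1.116, 0.359, 1.51, -0, 1.272, -0.115], TCP at [0.2, 0.566, 0.231] pointing down, gripper open.
Joint ranges: [-2.97, 2.97], [-1.01, 2.36], [0.21, 2.38], [-0.96, 4.11], [0.2, 2.71], [-2.98, 2.98]. Speed limits (rad/s): [2.39, 2.39, 3.14, 3.14, 3.14, 3.14].

## Interface

Orientations are given as a unit quaternion [x, y, z, w].
In Python, from bench import robot gives the robot as it stands. The module is installed in compiled form; this text tells all that it offers.
- The arm moves only by the tool move_arm, never from a script. Its argument "series" is a list of rows, each a list of 7 numbers: the shift along the tool's x, y, z scaled (see below), then the turn, a rotation vector about the tool's x, y, z scaled (see below), then the gripper command: -1 is fully open, 1 is shut, values between are in proportion. In form: [[x, y, z, ax, ay, az, gripper], ...]. A call has exactly 10 rows; each row shifts and turns the pose as measured when the row begins, along the tool's axes as they then stand; what a row does not reach is not made up. The controller multiplies each number of a shift by 0.25 m and each number of a turn by 45 degrees. A row lasts 1/12 s, in which the tool goes at most 41.7 mm and 7.16 degrees, less where a joint would pass 70% of its speed; a pose out of reach is approached as far as the arm can. A call with a number of a shift or a turn outside -1 to 1 is refused whole. A call with a gripper value outside its range is refused whole. The fingers move at their own pace and stop on an object; the grip force is fixed at half the most. Time passes only in rows, so rows that do not move let the fingers close, or fill a call up. It gives the time, the measured TCP pose, the force and the opening at its end, in the units of the state.
- robot.get_obs(): the state, without advancing time (a new reading comes with each control period).
- robot.read_camera(name): name is "scene" or "side" or "wrist"; returns a dict with "color" (420x560x3 uint8, red, green, blue), "intrinsics" (3x3 intrinsics, pixels), "pose" (4x4, takes a point from camera to world coordinates); the wrist camera has in their place "mount" (4x4, takes a point from camera to tool coordinates, whose origin is the TCP and whose axes are the tool frame's). Camera axes: x right, y up, looking along -z (the intrinsics and any distortion apply to the point x, -y, -z); pixel columns grow to the right and rows downward; lengths in m; the calibration is good to about 2 mm. A picture is of the moment at which its call begins: read the wrist's pose just before it. There is no depth.
- robot.job_done(): hands the job in, once; it reports no verdict.
The state is a dict: "time": time; "joints": joint angles; "qvel": joint speeds; "joint_efforts": joint torques, N m; "tool_pos": TCP position; "eef_rot": TCP orientation; "wrist_force": force on the tool from outside, world axes, zero at the start; "ft_torque": the same for the moment, N m; "grip_width": finger opening in m.
Only numpy, scipy, OpenCV 4.12 (cv2) and the standard library are available. Lean on these libraries where they do the work, as an engineer would, in place of code of your own. Each camera call takes 0.05 s, during which the arm holds its last target. There are 200 camera calls.

## Task

Refill the drying jar: draw the scoop out from under the riser shelf by its bowl, set it down flat on the cart top and let go, then take it again by its handle. With it scoop the three drying capsules out of the tray (against its sloped end) and tip them into the open glass jar, never touching a capsule with the fingers; you may scoop more than once. Finish by laying the scoop down flat, open side up, and let go; leave the jar standing where it is and the lid, tweezers and wax pick undisturbed.

Things in the scene. Friction and masses are not known exactly. Their poses are not given: they have to be found in the camera images.
- riser: low white shelf, fixed, 150 deep (x), 190 wide (y), 107 high, grey charging cradle on its back half (its aids reach 165 high). Origin: centre of underside. Open underneath only towards its own -x, front edge at x = -75; clear height under it 95. The scoop's handle starts tucked under it, out of reach from above
- scoop_bowl (a point): hand scoop 190 long, 130 g, smooth steel bowl; point: bowl centre, 20 above its flat underside. x to the open nose, -x to the handle, z out of the open top. Bowl 65 wide outside, 60 inside; x from -42.5 (back wall) to +44 (lip); side walls 40 high up to x = 9, then 26 to x = 29. Starts flat, bowl in front of the riser, nose away from it
- scoop_lip (a point): middle of the scoop's thin front lip (2 thick), at its underside, 44 ahead of scoop_bowl. Same axes
- scoop_handle (a point): grip point in the middle of the scoop's black handle: 94 behind (-x) scoop_bowl, 49 above the scoop's underside. Straight bar 18 wide (y), 20 high, rising backwards at 20 degrees from the back wall; it runs about 50 both ways from this point. Same axes as scoop_bowl
- tray_floor (a point): narrow grey tray, fixed; point on its floor's centre line, 4 above the cart. x = scooping direction. Inside 74 wide (y +-37); floor flat from x = -150 (end wall 18 above the floor) to +95, then slopes up at 55 degrees to 22 high, with an upright back stop (x = 111, 44 high) behind; side walls 22. Empty from x = -150 to -31: room for the bowl. Friction about 0.35
- capsule1_mid (a point): drying capsule, a white puck 30 in diameter, 22 high, 18 g, edges well rounded, lying flat in the tray; the point is its centre. Capsule nearest the sloped end (tray x about 65)
- capsule2_mid (a point): same kind of capsule, the middle one (tray x about 25)
- capsule3_mid (a point): same kind of capsule, the one nearest the empty part (tray x about -13)
- jar_mouth (a point): wide glass jar standing open and loose on the cart top, 110 in diameter, 80 high, 450 g. This point is the centre of its mouth, at rim height; the mouth is 98 wide inside, the inner floor 74 lower. z up
- jar_lid: bystander: the jar's flat metal screw lid lying on the cart top, 114 in diameter, 18 high. Origin: centre of its underside
- tweezers: bystander: steel tweezers lying flat, 122 long along their x, 16 wide, 10 high. Origin: underside, at the middle
- wax_pick: bystander: grey plastic wax pick lying flat, about 118 long along its x, 12 wide, 8 high. Origin: underside, near the middle
Mind the look-alikes: they are no part of the job. Of the things shaped like the riser, the white one is meant. What is shaped like the part that bears scoop_bowl but pink is not meant.

How it is judged:
On the way, in this order (a step that is already met when the one before it is completed fails the run):
1. the scoop has been drawn clear of the riser and set down flat and released (x of scoop_handle in the frame of riser below -0.085 m and height (world z) of scoop_bowl below 0.03 m and angle between scoop_bowl's own z axis and vertical below 0.15 rad and contact force between the fingers and scoop below 0.1 N), for 0.2 s.
2. the scoop, held by its handle, carries at least one capsule lifted clear of the tray (height (world z) of scoop_bowl above 0.07 m and distance between the grasp point and scoop_handle below 0.065 m and contact force between the fingers and scoop above 1 N and distance between any of capsule1_mid, capsule2_mid, capsule3_mid and scoop_bowl below 0.055 m), for 0.2 s.
At the end, for the whole second after the job is handed in: All three capsules lie at rest in the jar (centres within 47 mm of its axis and below the rim), the jar stands upright, and the scoop lies flat (within 0.15 rad), open side up, at rest on the cart top or in the tray, released (horizontal distance between each of capsule1_mid, capsule2_mid, capsule3_mid and jar_mouth below 0.047 m and z of each of capsule1_mid, capsule2_mid, capsule3_mid in the frame of jar_mouth below -0.005 m and linear speed of each of capsule1, capsule2, capsule3, scoop below 0.02 m/s and angle between jar_mouth's own z axis and vertical below 0.1 rad and height (world z) of scoop_bowl below 0.032 m and angle between scoop_bowl's own z axis and vertical below 0.15 rad); the robot touches nothing.
It fails at once if the fingers touch a capsule (contact force between the fingers and capsule1 above 0.3 N or contact force between the fingers and capsule2 above 0.3 N or contact force between the fingers and capsule3 above 0.3 N).
It fails at once if the jar is tipped or pushed away (more than 0.3 rad or 40 mm) (angle between jar_mouth's own z axis and vertical above 0.3 rad or distance of jar_mouth from where it was at the start of the episode above 0.04 m).
It fails at once if the lid, tweezers or wax pick is moved more than 25 mm (distance of any of jar_lid, tweezers, wax_pick from where it was at the start of the episode above 0.025 m).
It also fails if it takes over 72 s, if anything falls off the work surface, if the arm or the gripper's body presses on something with over 40 N, if the wrist force passes 120 N, or if a joint passes its speed limit or range.

## Working session

There is one attempt and no reset: what is moved stays moved. The work goes in short steps, Python scripts to look and compute and a tool call to move; the robot and the scene stay as the last step left them, time stands still between calls to the robot, and variables do not carry over. Pictures are saved under pics/ and viewed, about 8 in all and at most 12, crops included, and the job is handed in when it is done.

Besides the shell and the picture viewer there is one more tool, called after "Emit:" as name(argument=value, ...) on one line, values as JSON. move_arm: Moves the arm, as the interface text tells. Its arguments: {"type":"object","properties":{"series":{"type":"array","items":{"type":"array","items":{"type":"number","minimum":-1,"maximum":1}}}},"required":["series"]}

```bash
mkdir -p pics
cat > h.py <<'E'
import numpy as np, cv2
from bench import robot
from scipy.spatial.transform import Rotation as R
def snap(n,f):
    c=robot.read_camera(n); cv2.imwrite(f'pics/{f}.png',c['color'][:,:,::-1]); np.savez(f'pics/{f}.npz',**{k:np.array(v) for k,v in c.items()}); return c
def ray(c,u,v):
    K=np.array(c['intrinsics']);P=np.array(c['pose'])
    d=np.array([(u-K[0,2])/K[0,0],-(v-K[1,2])/K[1,1],-1]);return P[:3,3],P[:3,:3]@d
def onz(c,u,v,z):
    o,d=ray(c,u,v);return o+d*(z-o[2])/d[2]
def proj(c,p):
    K=np.array(c['intrinsics']);P=np.array(c['pose'])
    q=P[:3,:3].T@(np.array(p)-P[:3,3]);return np.array([K[0,2]+K[0,0]*q[0]/-q[2],K[1,2]+K[1,1]*-q[1]/-q[2]])
def ld(f): return dict(np.load(f'pics/{f}.npz'))
E
python3 - <<'E'
from h import *
print(robot.get_obs())
for n in('scene','side'):
    c=snap(n,n+'0'); print(n,[k for k in c],c['intrinsics'],np.round(c['pose'],3))
w=robot.read_camera('wrist');print(w['intrinsics'],np.round(w['mount'],3))
cv2.imwrite('pics/wrist0.png',w['color'][:,:,::-1])
E
```

```text
{'time': 0.0, 'joints': array([ 1.11589292e+00,  3.59488833e-01,  1.51141365e+00,  1.55538958e-05,
        1.27251789e+00, -1.15087173e-01]), 'qvel': array([-1.66299219e-03, -1.12490347e-03, -4.91950982e-05, -8.46407366e-04,
       -5.27914550e-04,  1.11881211e-03]), 'joint_efforts': array([-4.90659499e-03, -5.27619874e+01, -2.78613281e+01, -4.32964971e-04,
        1.31089980e-02,  4.36943196e-06]), 'tool_pos': array([0.19968536, 0.56508287, 0.23047037]), 'eef_rot': array([ 0.11894885,  0.69711082, -0.12018615,  0.69673737]), 'wrist_force': array([ 0.37824406, -1.12055429, -0.3342091 ]), 'ft_torque': array([ 0.00483292,  0.00779338, -0.00578031]), 'grip_width': 0.08549187557469014}
scene ['color', 'intrinsics', 'pose'] [[448.40730104   0.         272.37774942]
 [  0.         448.40730104 205.22328797]
 [  0.           0.           1.        ]] [[ 0.459 -0.679  0.573  1.118]
 [ 0.888  0.364 -0.281 -0.3  ]
 [-0.018  0.638  0.77   0.997]
 [ 0.     0.     0.     1.   ]]
side ['color', 'intrinsics', 'pose'] [[396.89449481   0.         280.42272263]
 [  0.         396.89449481 210.72231348]
 [  0.           0.           1.        ]] [[ 0.789  0.328 -0.52  -0.227]
 [-0.615  0.424 -0.665 -0.785]
 [ 0.002  0.844  0.536  0.763]
 [ 0.     0.     0.     1.   ]]
[[290.28080437   0.         276.24275048]
 [  0.         290.28080437 210.67664465]
 [  0.           0.           1.        ]] [[ 0.     0.303 -0.953 -0.143]
 [ 1.     0.001  0.     0.001]
 [ 0.001 -0.953 -0.303 -0.077]
 [ 0.     0.     0.     1.   ]]
```

View pics/scene0.png

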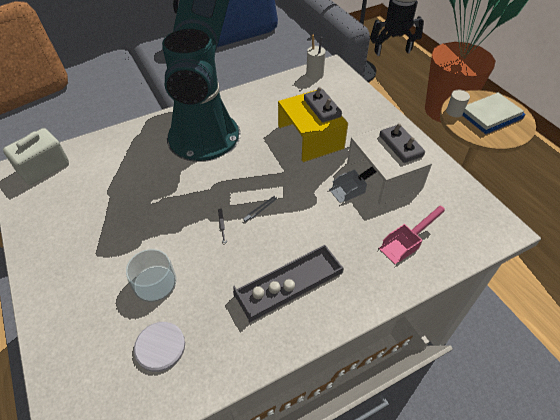

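View pics/side0.png

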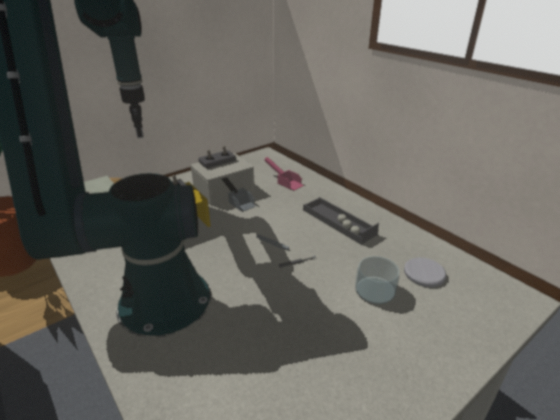

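Scene picture: scoop bowl is near (348,187), with its handle under the white riser. The tray runs from (240,300) to (340,260), with capsules at (258,293), (274,287) and (289,285). The jar is at (152,275), the lid at (160,345), and the tweezers and pick at (222,225) and (260,208). Next I'll take zoomed crops.

Run:
```python
from h import *
im=cv2.imread('pics/scene0.png')
a=cv2.resize(im[120:220,320:450],None,fx=6,fy=6,interpolation=cv2.INTER_CUBIC)[:,:780]
cv2.imwrite('pics/a.png',a)
b=cv2.resize(im[235:335,225:355],None,fx=6,fy=6,interpolation=cv2.INTER_CUBIC)
cv2.imwrite('pics/b.png',b)
c=ld('scene0')
for n,u,v,z in [('c1?',258,293,.015),('c2',274,287,.015),('c3',289,285,.015),('jar',152,262,.08),('scoop',348,187,.01),('lid',160,345,.018)]: print(n,onz(c,u,v,z).round(3))
```

```text
c1? [ 0.618 -0.101  0.015]
c2 [ 0.622 -0.058  0.015]
c3 [ 0.634 -0.023  0.015]
jar [ 0.456 -0.303  0.08 ]
scoop [0.426 0.289 0.01 ]
lid [ 0.634 -0.356  0.018]
```

View pics/a.png

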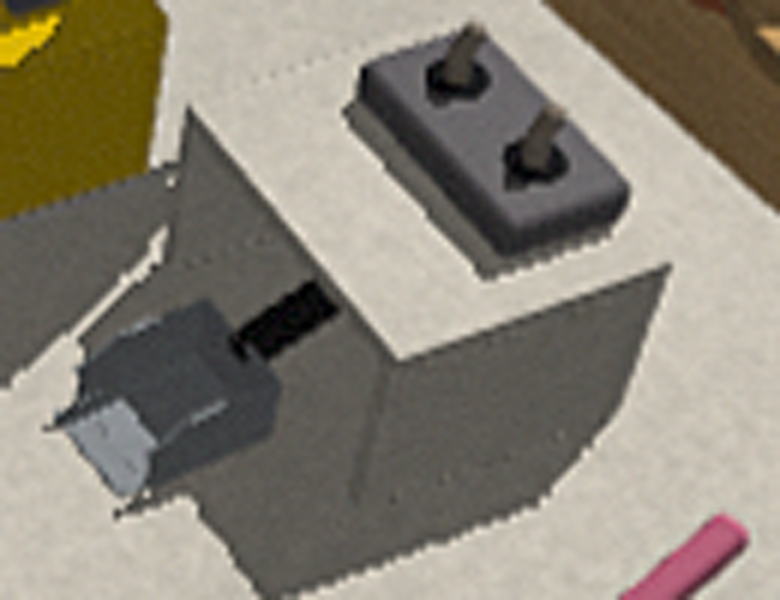

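View pics/b.png

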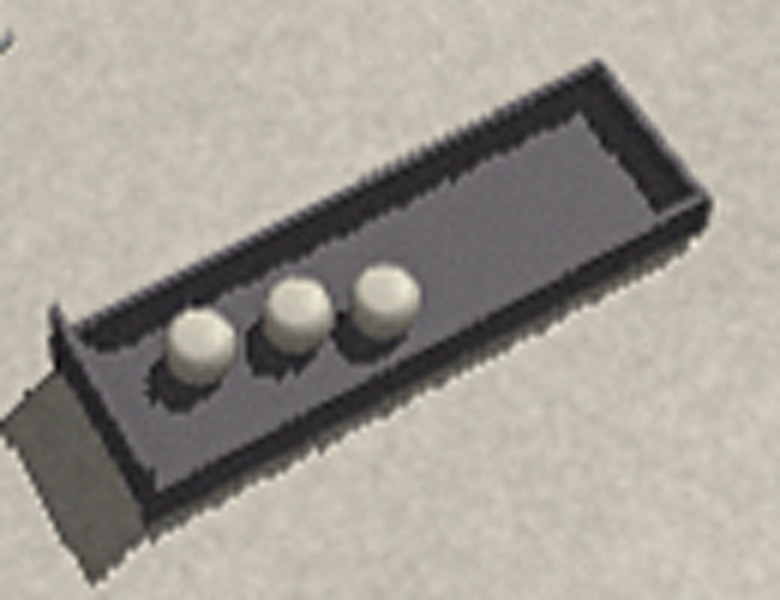

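Crops: lip corners at full-image (330,191) and (340,205), back-wall top corners at (354,170) and (366,182.5), riser front top corners at (351.3,138) and (386.7,180). In the tray, the end wall top runs (325,245) to (343,269) and the slope end is on the left, so the scooping direction is about -y.

Run:
```python
from h import *
c=ld('scene0')
def A(x,y,z): return onz(c,320+x/6-.4,120+y/6-.4,z)
def B(x,y,z): return onz(c,225+x/6-.4,235+y/6-.4,z)
def show(n,*p):
    p=np.array(p);print(n,p.round(4).tolist(),'len',np.linalg.norm(p[0]-p[1]).round(4))
rf=[A(188,108,.107),A(400,360,.107)];show('riser front',*rf)
show('riser side',A(400,360,.107),A(668,267,.107))
lip=[A(55,427,.002),A(122,512,.002)];show('lip',*lip)
bk=[A(205,300,.04),A(279,375,.04)];show('back',*bk)
m=(lip[0]+lip[1])/2;k=(bk[0]+bk[1])/2;d=m-k;print('scoop len',np.linalg.norm(d[:2]),'dir',np.degrees(np.arctan2(d[1],d[0])))
r=rf[1]-rf[0];print('riser yaw edge',np.degrees(np.arctan2(r[1],r[0])))
r=lip[1]-lip[0];print('lip',np.degrees(np.arctan2(r[1],r[0])))
ew=[B(600,62,.022),B(710,203,.022)];show('endwall',*ew)
show('longside L (floor+22)',B(600,62,.026),B(75,328,.026))
show('longside R',B(710,203,.026),B(155,512,.026))
show('stop top',B(55,308,.048),B(152,510,.048))
im=cv2.imread('pics/scene0.png');
g=im.astype(int);mask=(g.min(2)>140).astype(np.uint8)
for x,y in[(202,346),(298,315),(385,302)]: print('cap',B(x,y,.022).round(4),B(x,y,.015).round(4))
# jar rim: look at ellipse
for n,u,v in[('L',128,262),('R',174,262),('T',152,250),('Bn',152,276)]: print(n,onz(c,u,v,.08).round(4))
jar=cv2.resize(im[235:310,110:195],None,fx=7,fy=7,interpolation=cv2.INTER_CUBIC)
s=cv2.imread('pics/side0.png');sj=cv2.resize(s[185:305,190:410],(600*220//240*1,300))
o=np.zeros((600,800,3),np.uint8);o[:525,:595]=jar;cv2.imwrite('pics/c.png',o)
```

```text
riser front [[0.3354, 0.3467, 0.107], [0.5205, 0.3365, 0.107]] len 0.1854
riser side [[0.5205, 0.3365, 0.107], [0.5313, 0.4798, 0.107]] len 0.1437
lip [[0.4066, 0.2358, 0.002], [0.4679, 0.2353, 0.002]] len 0.0613
back [[0.3977, 0.3245, 0.04], [0.4562, 0.3276, 0.04]] len 0.0586
scoop len 0.09109773162848554 dir -83.47788621493775
riser yaw edge -3.1654825999970018
lip -0.5527345569735675
endwall [[0.577, 0.1149, 0.022], [0.6599, 0.118, 0.022]] len 0.0829
longside L (floor+22) [[0.5793, 0.1132, 0.026], [0.5907, -0.1434, 0.026]] len 0.2569
longside R [[0.6618, 0.1163, 0.026], [0.6783, -0.1492, 0.026]] len 0.266
stop top [[0.5907, -0.1503, 0.048], [0.687, -0.1533, 0.048]] len 0.0963
cap [ 0.6202 -0.1005  0.022 ] [ 0.6167 -0.0991  0.015 ]
cap [ 0.6259 -0.0595  0.022 ] [ 0.6224 -0.0578  0.015 ]
cap [ 0.6373 -0.0252  0.022 ] [ 0.6338 -0.0232  0.015 ]
L [ 0.4285 -0.3551  0.08  ]
R [ 0.481  -0.2563  0.08  ]
T [ 0.4222 -0.2928  0.08  ]
Bn [ 0.4936 -0.3154  0.08  ]
```

View pics/c.png

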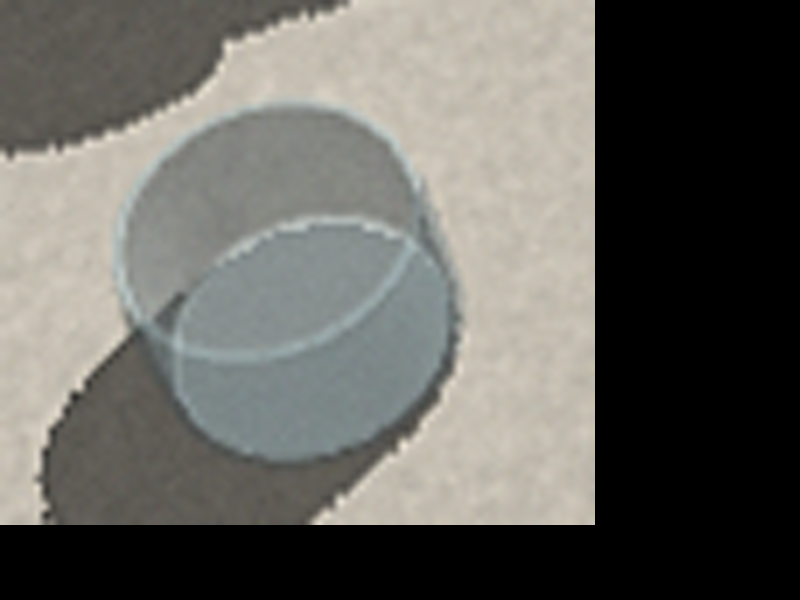

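Run:
```python
from h import *
c=ld('scene0')
o=robot.get_obs();print(R.from_quat(o['eef_rot']).as_matrix().round(3))
print('jar',onz(c,110+268/7-.4,235+231/7-.4,.08).round(4), 'w', [onz(c,110+x/7-.4,235+y/7-.4,.08).round(3) for x,y in((115,240),(425,215),(290,100),(250,362))])
for n,u,v in[('pick/tw',222,208),('',224,242),('tw',245,220),('',276,198),('pinklip',385,245),('pinkend',443,208)]: print(n,onz(c,u,v,.005).round(3))
s=ld('side0')
# refine with side view: predicted pixels for checks
for n,p in [('jar',(.455,-.305,.08)),('c1',(.6167,-.0991,.015)),('rf1',(.335,.3467,.107)),('rf2',(.5205,.3365,.107)),('lipmid',(.437,.2355,.002))]: print(n,proj(s,p).round(1))
im=cv2.imread('pics/side0.png')
o=cv2.resize(im[150:220,185:285],None,fx=4,fy=4,interpolation=cv2.INTER_CUBIC)
o2=cv2.resize(im[190:310,300:450],None,fx=4,fy=4,interpolation=cv2.INTER_CUBIC)[:,:]
q=np.zeros((600,800,3),np.uint8)
q[:280,:400]=o; q[:320,400:800]=cv2.resize(im[195:245,297:384],(400,320)) [:, :400]; q[320:600,:500]=cv2.resize(im[250:306,345:445],(500,280)); cv2.imwrite('pics/d.png',q)
```

```text
[[-0.001  0.333  0.943]
 [-0.001  0.943 -0.333]
 [-1.    -0.001 -0.   ]]
jar [ 0.4666 -0.3171  0.08  ] w [array([ 0.445, -0.365,  0.08 ]), array([ 0.486, -0.267,  0.08 ]), array([ 0.418, -0.294,  0.08 ]), array([ 0.513, -0.338,  0.08 ])]
pick/tw [ 0.32  -0.07   0.005]
 [ 0.432 -0.112  0.005]
tw [ 0.391 -0.03   0.005]
 [0.36  0.084 0.005]
pinklip [0.643 0.264 0.005]
pinkend [0.617 0.484 0.005]
jar [372.5 267.7]
c1 [354.6 230.3]
rf1 [208.3 179.4]
rf2 [253.4 166.2]
lipmid [251.3 208.5]
```

View pics/d.png

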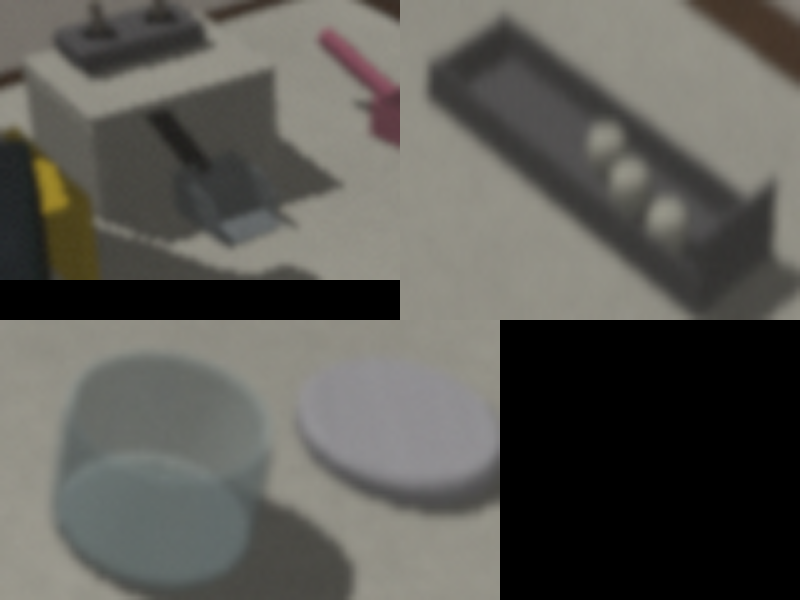

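Side picture agrees with the scene measurements to about 3 mm: riser corners match, lip at about (249,207.5), jar rim at about (378,268). I'll write a move planner and go above the scoop.

```bash
cat >> h.py <<'E'
def Rt(psi,pitch=0):
    """tool frame: jaw axis y at yaw psi (deg); scoop direction d=psi-90; pitch>0 leans tool body backwards (fingers point along d)"""
    p=np.radians(psi);y=np.array([np.cos(p),np.sin(p),0]);d=np.array([np.sin(p),-np.cos(p),0])
    a=np.radians(pitch);x=d*np.sin(a)+np.array([0,0,-np.cos(a)]);return np.stack([x,y,np.cross(x,y)],1)
def plan(wps,pose=None,dec=3):
    """wps: (pos,R,nrows,grip). prints rows in calls of 10"""
    o=robot.get_obs();p,Q=pose or (o['tool_pos'],R.from_quat(o['eef_rot']))
    rows=[]
    for tp,tr,n,g in wps:
        tr=Q if tr is None else R.from_matrix(tr);tp=p if tp is None else np.array(tp)
        for i in range(n):
            k=n-i;rel=Q.inv()*tr;st=rel.as_rotvec()/k
            rows.append(np.r_[Q.inv().apply((tp-p)/k)/.25,np.degrees(st)/45,g].round(dec))
            r=rows[-1]
            p=p+Q.apply(r[:3]*.25);Q=Q*R.from_rotvec(np.radians(r[3:6]*45))
    while len(rows)%10: rows.append(np.r_[np.zeros(6),rows[-1][6]])
    for i in range(0,len(rows),10): print('['+',\n'.join(str([float(x) for x in r]).replace(' ','') for r in rows[i:i+10])+']')
E
python3 - <<'E'
from h import *
plan([((.43,.31,.24),Rt(4),10,-1)],dec=2)
E
```

```text
[[-0.0,-0.07,0.12,0.15,0.0,0.0,-1.0],
[-0.0,-0.05,0.13,0.15,0.0,0.0,-1.0],
[-0.0,-0.04,0.13,0.15,0.0,0.0,-1.0],
[-0.01,-0.02,0.14,0.15,0.0,0.0,-1.0],
[-0.0,-0.0,0.14,0.15,0.0,0.0,-1.0],
[-0.01,0.01,0.14,0.15,0.0,0.0,-1.0],
[-0.0,0.03,0.13,0.14,0.0,0.0,-1.0],
[-0.01,0.04,0.13,0.15,0.0,0.0,-1.0],
[-0.0,0.06,0.12,0.14,0.0,0.0,-1.0],
[-0.01,0.07,0.11,0.15,0.0,0.0,-1.0]]
```

Emit:
move_arm(series=[[0,-0.07,0.12,0.15,0,0,-1],[0,-0.05,0.13,0.15,0,0,-1],[0,-0.04,0.13,0.15,0,0,-1],[-0.01,-0.02,0.14,0.15,0,0,-1],[0,0,0.14,0.15,0,0,-1],[-0.01,0.01,0.14,0.15,0,0,-1],[0,0.03,0.13,0.14,0,0,-1],[-0.01,0.04,0.13,0.15,0,0,-1],[0,0.06,0.12,0.14,0,0,-1],[-0.01,0.07,0.11,0.15,0,0,-1]])

```text
time: 0.98
tool_pos: [0.4269, 0.3002, 0.2372]
eef_rot: [0.491, 0.508, -0.495, 0.506]
wrist_force: [-0.3, -0.6, 0.1]
grip_width: 0.0851
```

```bash
cat >> h.py <<'E'
def wsnap(f):
    o=robot.get_obs();c=robot.read_camera('wrist');T=np.eye(4);T[:3,:3]=R.from_quat(o['eef_rot']).as_matrix();T[:3,3]=o['tool_pos']
    c['pose']=T@np.array(c['mount']);cv2.imwrite(f'pics/{f}.png',c['color'][:,:,::-1]);np.savez(f'pics/{f}.npz',**{k:np.array(v) for k,v in c.items()});return c
E
python3 - <<'E'
from h import *
o=robot.get_obs();print(o['time'],o['joints'].round(3),o['tool_pos'].round(4),R.from_quat(o['eef_rot']).as_matrix().round(3).tolist())
np.set_printoptions(suppress=True)
c=wsnap('w1');g=cv2.cvtColor(c['color'],cv2.COLOR_RGB2GRAY)
im=cv2.imread('pics/w1.png');cv2.imwrite('pics/w1b.png',cv2.resize(im,(800,600),interpolation=cv2.INTER_CUBIC))
print(proj(c,(.432,.28,.02)))
E
```

```text
0.9833 [4.790e-01 2.440e-01 1.665e+00 1.000e-03 1.238e+00 4.510e-01] [0.4269 0.3002 0.2372] [[-0.006, 1.0, 0.028], [-0.001, 0.028, -1.0], [-1.0, -0.006, 0.001]]
[280.2526801  198.68339176]
```

View pics/w1b.png

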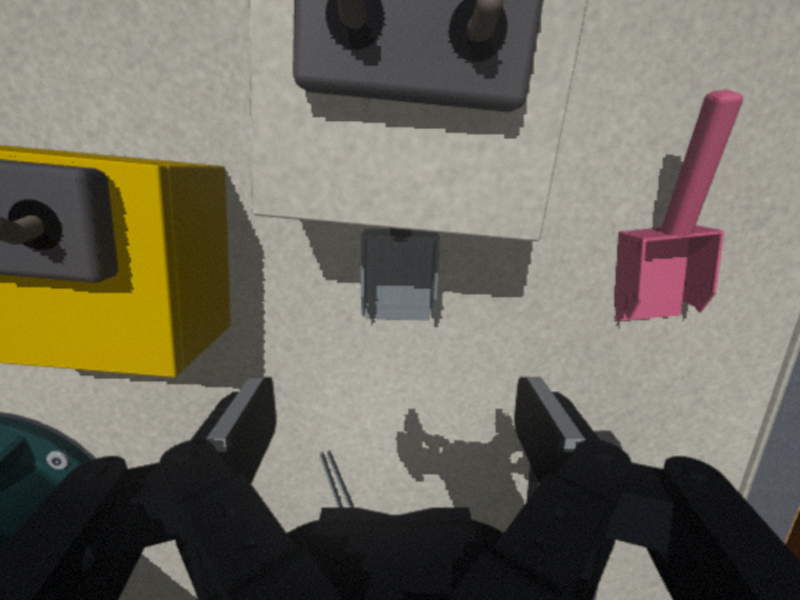

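Wrist picture (1.43x scale): the bowl's back-wall corners are at (361,232) and (438,235), and the lip at (370,321) to (438,323). The riser front edge runs (255,214) to (539,240). The tweezers are at about (335,480).

Run:
```python
from h import *
c=ld('w1')
f=lambda u,v,z: onz(c,u*.7-.15,v*.7-.15,z)
bk=f(361,232,.04),f(438,235,.04); lp=f(370,321,.002),f(437,323,.002)
print('back',bk,'lip',lp,'riser',f(255,214,.107),f(539,240,.107))
b=sum(bk)/2;l=sum(lp)/2;d=l-b;print(np.linalg.norm(d[:2]),np.degrees(np.arctan2(d[1],d[0])))
u=d[:2]/np.linalg.norm(d[:2]);print('bowl centre',l[:2]-u*.044,b[:2]+u*.0425)
for z in(.04,.03): print('wall outer L,R', f(361,290,z),f(439,290,z))
```

```text
back (array([0.39800279, 0.32862362, 0.04      ]), array([0.46100115, 0.32792714, 0.04      ])) lip (array([0.40373145, 0.2370078 , 0.002     ]), array([0.4688909, 0.2368394, 0.002    ])) riser [0.33484667 0.34826143 0.107     ] [0.5207867  0.33653845 0.107     ]
0.0916051994844055 -85.73715481599653
bowl centre [0.43304056 0.28080188] [0.43266108 0.28589296]
wall outer L,R [0.39809918 0.27926868 0.04      ] [0.46459379 0.28117821 0.04      ]
wall outer L,R [0.39726322 0.27633717 0.03      ] [0.46571485 0.2783029  0.03      ]
```

Run:
```python
from h import *
plan([((.4323,.2853,.075),Rt(4,-10),7,-1),((.4323,.2853,.075),Rt(4,-10),1,-1)],dec=3)
```

```text
[[0.093,0.0,0.006,-0.009,0.033,-0.001,-1.0],
[0.093,0.001,0.008,-0.01,0.032,-0.001,-1.0],
[0.093,0.0,0.011,-0.009,0.033,-0.0,-1.0],
[0.092,0.0,0.013,-0.01,0.032,-0.001,-1.0],
[0.092,0.001,0.015,-0.009,0.033,-0.0,-1.0],
[0.092,0.0,0.018,-0.01,0.032,-0.001,-1.0],
[0.091,0.001,0.02,-0.009,0.033,-0.0,-1.0],
[-0.0,-0.0,0.0,-0.0,-0.0,-0.0,-1.0],
[0.0,0.0,0.0,0.0,0.0,0.0,-1.0],
[0.0,0.0,0.0,0.0,0.0,0.0,-1.0]]
```

Emit:
move_arm(series=[[0.093,0,0.006,-0.009,0.033,0,-1],[0.093,0,0.008,-0.01,0.033,0,-1],[0.093,0,0.011,-0.009,0.033,0,-1],[0.092,0,0.013,-0.01,0.033,0,-1],[0.092,0,0.015,-0.009,0.033,0,-1],[0.092,0,0.018,-0.01,0.033,0,-1],[0.091,0,0.02,-0.009,0.033,0,-1],[0,0,0,0,0,0,-1],[0,0,0,0,0,0,-1],[0,0,0,0,0,0,-1]])

```text
time: 1.87
tool_pos: [0.4382, 0.2839, 0.0715]
eef_rot: [0.529, 0.559, -0.434, 0.469]
wrist_force: [-0.9, 0.4, 0.6]
grip_width: 0.0855
```

Run:
```python
from h import *
o=robot.get_obs();print(o['joints'].round(3),R.from_quat(o['eef_rot']).as_matrix().round(3).tolist())
plan([((.4323,.2853,.004),Rt(4,-10),4,-1),((.4323,.2853,.004),Rt(4,-10),1,-1)],dec=3)
```

```text
[0.314 0.428 1.922 0.261 0.751 0.061] [[-0.001, 0.998, 0.065], [0.185, 0.064, -0.981], [-0.983, 0.011, -0.185]]
[[0.067,-0.007,0.011,-0.001,-0.004,-0.004,-1.0],
[0.067,-0.006,0.01,-0.001,-0.003,-0.004,-1.0],
[0.066,-0.006,0.01,-0.001,-0.004,-0.004,-1.0],
[0.067,-0.006,0.011,-0.001,-0.003,-0.003,-1.0],
[-0.0,0.0,-0.0,-0.0,-0.0,-0.0,-1.0],
[0.0,0.0,0.0,0.0,0.0,0.0,-1.0],
[0.0,0.0,0.0,0.0,0.0,0.0,-1.0],
[0.0,0.0,0.0,0.0,0.0,0.0,-1.0],
[0.0,0.0,0.0,0.0,0.0,0.0,-1.0],
[0.0,0.0,0.0,0.0,0.0,0.0,-1.0]]
```

Emit:
move_arm(series=[[0.067,-0.007,0.011,0,-0.004,-0.004,-1],[0.067,-0.006,0.01,0,-0.003,-0.004,-1],[0.066,-0.006,0.01,0,-0.004,-0.004,-1],[0.067,-0.006,0.011,0,-0.003,-0.003,-1],[0,0,0,0,0,0,-1],[0,0,0,0,0,0,1],[0,0,0,0,0,0,1],[0,0,0,0,0,0,1],[0,0,0,0,0,0,1],[0,0,0,0,0,0,1]])

```text
time: 2.7
tool_pos: [0.4442, 0.2939, 0.0186]
eef_rot: [0.529, 0.557, -0.429, 0.476]
wrist_force: [-0.3, 0.5, -0.7]
grip_width: 0.0647
```

Run:
```python
from h import *
o=robot.get_obs();print(o['grip_width'],o['wrist_force'].round(1),R.from_quat(o['eef_rot']).as_matrix().round(3).tolist())
p=o['tool_pos'];Q=R.from_quat(o['eef_rot']).as_matrix()
d=np.array([.07,-.997,0])
a=p+[0,0,.012];b=a+d*.12
plan([(a,Q,2,1),(b,Q,8,1)],dec=3)
```

```text
0.06466828925955734 [-0.3  0.5 -0.7] [[0.012, 0.997, 0.076], [0.181, 0.072, -0.981], [-0.983, 0.026, -0.179]]
[[-0.024,0.001,-0.004,0.0,-0.0,0.0,1.0],
[-0.023,0.0,-0.005,0.0,-0.0,0.0,1.0],
[-0.011,-0.0,0.059,0.0,-0.0,0.0,1.0],
[-0.011,-0.0,0.059,0.0,-0.0,0.0,1.0],
[-0.011,-0.0,0.059,0.0,-0.0,0.0,1.0],
[-0.011,-0.0,0.059,0.0,-0.0,0.0,1.0],
[-0.011,-0.0,0.059,0.0,-0.0,0.0,1.0],
[-0.01,-0.0,0.059,0.0,-0.0,0.0,1.0],
[-0.011,-0.0,0.059,0.0,-0.0,0.0,1.0],
[-0.01,-0.001,0.059,0.0,-0.0,0.0,1.0]]
```

Run:
```python
from h import *
o=robot.get_obs();print(o['joints'].round(3),o['joint_efforts'].round(1),o['time'])
# FK fit attempt: shoulder plane
```

```text
[0.336 0.528 1.942 0.291 0.619 0.028] [  0.  -49.9 -13.9   0.7  -0.2   0. ] 2.7
```

Emit:
move_arm(series=[[-0.02,0,-0.004,0,0,0,1],[-0.011,0,0.06,0,0,0,1],[-0.011,0,0.06,0,0,0,1],[-0.011,0,0.06,0,0,0,1],[-0.011,0,0.06,0,0,0,1],[-0.011,0,0.06,0,0,0,1],[-0.011,0,0.06,0,0,0,1],[-0.011,0,0.06,0,0,0,1],[-0.011,0,0.06,0,0,0,1],[0,0,0,0,0,0,1]])

```text
time: 3.53
tool_pos: [0.457, 0.169, 0.03]
eef_rot: [0.531, 0.555, -0.426, 0.478]
wrist_force: [0.6, 1.4, 0.2]
grip_width: 0.0648
```

Run:
```python
from h import *
o=robot.get_obs();print(o['joints'].round(3),o['grip_width'],o['wrist_force'].round(1),R.from_quat(o['eef_rot']).as_matrix().round(3).tolist())
c=snap('scene','s1')
im=cv2.imread('pics/s1.png');cv2.imwrite('pics/s1c.png',cv2.resize(im[110:310,200:460],(780,600),interpolation=cv2.INTER_CUBIC))
```

```text
[ 0.071  0.478  2.011  0.306  0.641 -0.252] 0.06483174308940687 [0.6 1.4 0.2] [[0.021, 0.997, 0.08], [0.182, 0.075, -0.98], [-0.983, 0.035, -0.18]]
```

View pics/s1c.png

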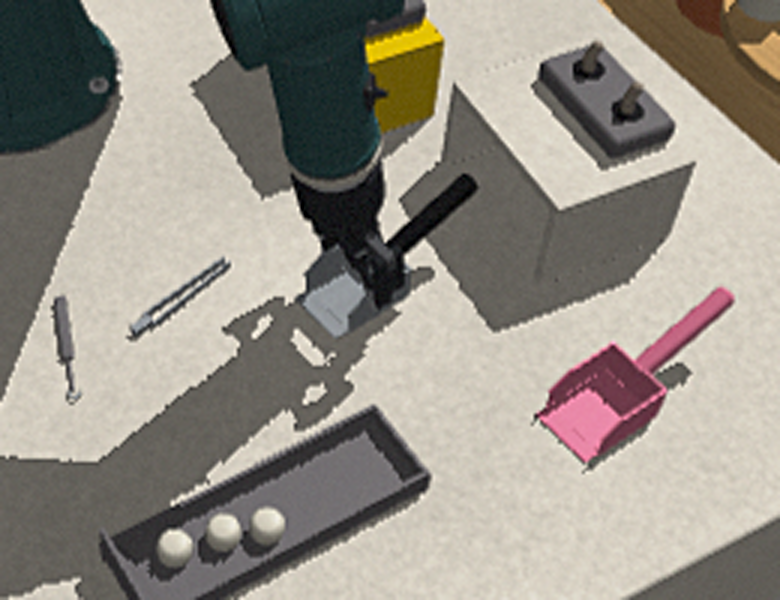

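The scoop is out of the riser, with the gripper holding the bowl. I'll carry it a little farther so the handle has room, then set it down.

Run:
```python
from h import *
o=robot.get_obs();p=o['tool_pos'];Q=R.from_quat(o['eef_rot']).as_matrix()
a=p+[.028,-.07,0]
plan([(a,Rt(4,-10),6,1),(None,None,1,1),([a[0],a[1],.0185],None,3,1)],dec=3)
```

```text
[[-0.008,0.015,0.047,0.002,-0.002,-0.007,1.0],
[-0.008,0.015,0.047,0.002,-0.001,-0.007,1.0],
[-0.008,0.015,0.047,0.002,-0.002,-0.007,1.0],
[-0.008,0.015,0.047,0.002,-0.001,-0.007,1.0],
[-0.009,0.016,0.048,0.003,-0.002,-0.007,1.0],
[-0.008,0.015,0.047,0.002,-0.001,-0.008,1.0],
[0.0,0.0,0.0,0.0,0.0,0.0,1.0],
[0.015,0.0,0.003,0.0,0.0,0.0,1.0],
[0.015,0.0,0.003,0.0,0.0,0.0,1.0],
[0.015,0.0,0.002,0.0,0.0,0.0,1.0]]
```

Emit:
move_arm(series=[[-0.008,0.015,0.047,0,0,-0.007,1],[-0.008,0.015,0.047,0,0,-0.007,1],[-0.008,0.015,0.047,0,0,-0.007,1],[-0.008,0.015,0.047,0,0,-0.007,1],[-0.008,0.015,0.047,0,0,-0.007,1],[-0.008,0.015,0.047,0,0,-0.007,1],[0,0,0,0,0,0,1],[0.015,0,0.003,0,0,0,1],[0.015,0,0.003,0,0,0,1],[0.015,0,0.002,0,0,0,1]])

```text
time: 4.42
tool_pos: [0.489, 0.0961, 0.019]
eef_rot: [0.522, 0.564, -0.434, 0.471]
wrist_force: [-0.3, -0.0, -1.0]
grip_width: 0.0643
```

Run:
```python
from h import *
o=robot.get_obs();p=o['tool_pos'];print(o['joints'].round(3),p.round(4),o['wrist_force'].round(1),R.from_quat(o['eef_rot']).as_matrix().round(3).tolist())
plan([([p[0],p[1],.0175],None,2,1)])
```

```text
[-0.082  0.527  1.943  0.276  0.718 -0.373] [0.489  0.0961 0.019 ] [-0.3 -0.  -1. ] [[-0.012, 0.997, 0.078], [0.181, 0.079, -0.98], [-0.983, 0.002, -0.181]]
[[0.003,-0.0,0.001,0.0,0.0,0.0,1.0],
[0.003,-0.0,0.0,0.0,0.0,0.0,1.0],
[0.0,0.0,0.0,0.0,0.0,0.0,1.0],
[0.0,0.0,0.0,0.0,0.0,0.0,1.0],
[0.0,0.0,0.0,0.0,0.0,0.0,1.0],
[0.0,0.0,0.0,0.0,0.0,0.0,1.0],
[0.0,0.0,0.0,0.0,0.0,0.0,1.0],
[0.0,0.0,0.0,0.0,0.0,0.0,1.0],
[0.0,0.0,0.0,0.0,0.0,0.0,1.0],
[0.0,0.0,0.0,0.0,0.0,0.0,1.0]]
```

Emit:
move_arm(series=[[0.004,0,0.001,0,0,0,1],[0.003,0,0,0,0,0,1],[0,0,0,0,0,0,-1],[0,0,0,0,0,0,-1],[0,0,0,0,0,0,-1],[0,0,0,0,0,0,-1],[0,0,0,0,0,0,-1],[0,0,0,0,0,0,-1],[0,0,0,0,0,0,-1],[0,0,0,0,0,0,-1]])

```text
time: 5.25
tool_pos: [0.4864, 0.0985, 0.0162]
eef_rot: [0.521, 0.566, -0.433, 0.47]
wrist_force: [0.0, -0.0, -0.5]
grip_width: 0.0853
```

Emit:
move_arm(series=[[-0.05,0,0,0,0,0,-1],[-0.1,0,0,0,0,0,-1],[-0.1,0,0,0,0,0,-1],[-0.1,0,0,0,0,0,-1],[-0.1,0,-0.05,0,-0.04,0,-1],[-0.1,0,-0.07,0,-0.04,0,-1],[-0.1,0,-0.07,0,-0.04,0,-1],[-0.08,0,-0.07,0,-0.04,0,-1],[-0.04,0,-0.07,0,-0.04,0,-1],[0,0,-0.04,0,-0.03,0,-1]])

```text
time: 6.08
tool_pos: [0.4819, 0.159, 0.2256]
eef_rot: [0.481, 0.517, -0.483, 0.518]
wrist_force: [-0.7, -0.5, 0.4]
grip_width: 0.0857
```

Run:
```python
from h import *
o=robot.get_obs();p=o['tool_pos'];print(o['joints'].round(3),p.round(4),o['wrist_force'].round(1),R.from_quat(o['eef_rot']).as_matrix().round(3).tolist())
wsnap('w2');im=cv2.imread('pics/w2.png');cv2.imwrite('pics/w2b.png',cv2.resize(im,(800,600),interpolation=cv2.INTER_CUBIC))
```

```text
[ 0.185  0.233  1.712 -0.004  1.199  0.116] [0.4819 0.159  0.2256] [-0.7 -0.5  0.4] [[-0.001, 0.997, 0.071], [-0.004, 0.071, -0.997], [-1.0, -0.002, 0.004]]
```

View pics/w2b.png

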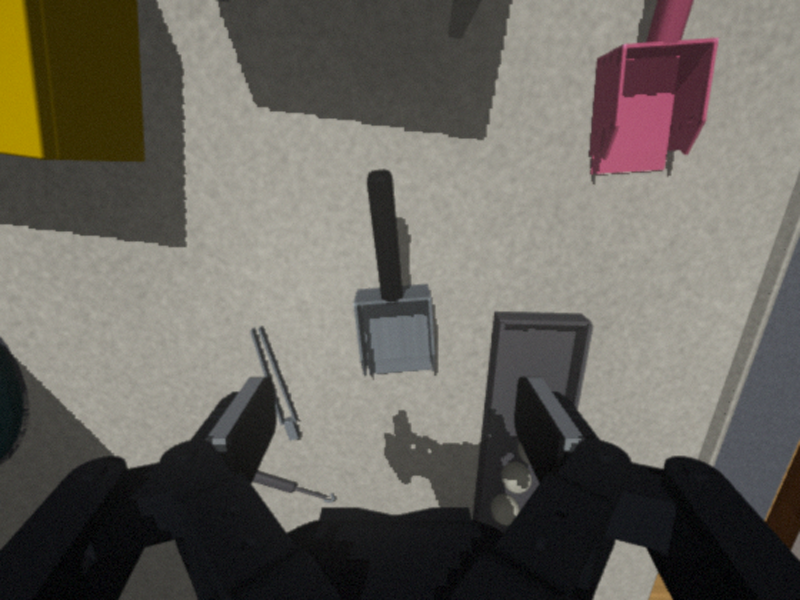

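The scoop lies flat, upright and clear of the riser. Its handle runs from (379,172) to (391,298), back corners are at (357,292) and (431,290), and the lip is at (366,375) to (438,374). The tray end wall is at (496,313) to (591,319).

Run:
```python
from h import *
c=ld('w2');np.set_printoptions(precision=4,suppress=True)
f=lambda u,v,z: onz(c,u*.7-.15,v*.7-.15,z)
bk=f(357,291,.04),f(431,289,.04); lp=f(366,375,.002),f(437,374,.002)
b=sum(bk)/2;l=sum(lp)/2;d=l-b
print('bk',bk,'lip',lp,np.linalg.norm(d[:2]),np.degrees(np.arctan2(d[1],d[0])))
h1=f(379,173,.072);h0=f(391,298,.041);hd=h0-h1;print('handle',h1,h0,np.degrees(np.arctan2(hd[1],hd[0])),np.linalg.norm(hd[:2]))
dl=l-h1;print('overall',np.linalg.norm(dl[:2]),np.degrees(np.arctan2(dl[1],dl[0])))
print('tray ew outer',f(496,313,.022),f(591,319,.022))
print('capsules', f(516,477,.022),f(505,510,.022))
```

```text
bk (array([0.4524, 0.1387, 0.04  ]), array([0.5131, 0.1447, 0.04  ])) lip (array([0.462 , 0.0417, 0.002 ]), array([0.5315, 0.0478, 0.002 ])) 0.09801627835167999 -81.77871151666227
handle [0.4662 0.2333 0.072 ] [0.4807 0.135  0.041 ] -81.60980674791273 0.09941597205632745
overall 0.19105828076756967 -80.81361134834837
tray ew outer [0.5745 0.1217 0.022 ] [0.6594 0.1221 0.022 ]
capsules [ 0.6204 -0.0521  0.022 ] [ 0.6156 -0.0946  0.022 ]
```

Run:
```python
from h import *
psi=8.7;M=Rt(psi,20);G=np.array([.475,.181,.049]);T=G+.020*M[:,0];print(T,M.round(3).tolist())
plan([(T-.08*M[:,0],M,8,-1)])
```

```text
[0.47603468 0.1742383  0.03020615] [[0.052, 0.988, 0.142], [-0.338, 0.151, -0.929], [-0.94, 0.0, 0.342]]
[[0.06,-0.003,-0.021,-0.013,-0.055,0.003,-1.0],
[0.059,-0.003,-0.023,-0.012,-0.055,0.002,-1.0],
[0.058,-0.003,-0.026,-0.013,-0.055,0.003,-1.0],
[0.056,-0.003,-0.029,-0.012,-0.055,0.002,-1.0],
[0.055,-0.003,-0.031,-0.013,-0.055,0.003,-1.0],
[0.054,-0.003,-0.033,-0.012,-0.055,0.002,-1.0],
[0.052,-0.002,-0.036,-0.013,-0.055,0.003,-1.0],
[0.051,-0.002,-0.037,-0.012,-0.055,0.002,-1.0],
[0.0,0.0,0.0,0.0,0.0,0.0,-1.0],
[0.0,0.0,0.0,0.0,0.0,0.0,-1.0]]
```

Emit:
move_arm(series=[[0.06,-0.003,-0.021,-0.013,-0.055,0.003,-1],[0.059,-0.003,-0.023,-0.012,-0.055,0.002,-1],[0.058,-0.003,-0.026,-0.013,-0.055,0.003,-1],[0.056,-0.003,-0.029,-0.012,-0.055,0.002,-1],[0.055,-0.003,-0.031,-0.013,-0.055,0.003,-1],[0.054,-0.003,-0.033,-0.012,-0.055,0.002,-1],[0.052,-0.002,-0.036,-0.013,-0.055,0.003,-1],[0.051,-0.002,-0.037,-0.012,-0.055,0.002,-1],[0,0,0,0,0,0,-1],[0,0,0,0,0,0,-1]])

```text
time: 6.97
tool_pos: [0.4726, 0.2012, 0.1008]
eef_rot: [0.369, 0.431, -0.533, 0.627]
wrist_force: [1.0, -0.0, 0.3]
grip_width: 0.0855
```

Run:
```python
from h import *
o=robot.get_obs();p=o['tool_pos'];print(o['joints'].round(3),p.round(4),R.from_quat(o['eef_rot']).as_matrix().round(3).tolist())
psi=8.7;M=Rt(psi,20);G=np.array([.475,.181,.049]);T=G+.020*M[:,0];print(T-.08*M[:,0])
plan([(T,M,4,-1)])
```

```text
[ 0.512  0.487  1.756 -0.393  1.062  0.574] [0.4726 0.2012 0.1008] [[0.059, 0.987, 0.147], [-0.351, 0.159, -0.923], [-0.935, 0.003, 0.356]]
[0.47189595 0.20128509 0.10538156]
[[0.076,-0.001,0.0,0.002,0.005,-0.002,-1.0],
[0.075,-0.001,0.001,0.002,0.005,-0.002,-1.0],
[0.076,-0.001,0.001,0.002,0.004,-0.001,-1.0],
[0.075,-0.001,0.001,0.002,0.005,-0.002,-1.0],
[0.0,0.0,0.0,0.0,0.0,0.0,-1.0],
[0.0,0.0,0.0,0.0,0.0,0.0,-1.0],
[0.0,0.0,0.0,0.0,0.0,0.0,-1.0],
[0.0,0.0,0.0,0.0,0.0,0.0,-1.0],
[0.0,0.0,0.0,0.0,0.0,0.0,-1.0],
[0.0,0.0,0.0,0.0,0.0,0.0,-1.0]]
```

Emit:
move_arm(series=[[0.076,0,0,0.002,0.005,0,-1],[0.075,0,0.001,0.002,0.005,0,-1],[0.076,0,0.001,0.002,0.005,0,-1],[0.075,0,0.001,0.002,0.005,0,-1],[0,0,0,0,0,0,-1],[0,0,0,0,0,0,1],[0,0,0,0,0,0,1],[0,0,0,0,0,0,1],[0,0,0,0,0,0,1],[0,0,0,0,0,0,1]])

```text
time: 7.8
tool_pos: [0.4832, 0.1722, 0.0373]
eef_rot: [0.383, 0.434, -0.529, 0.621]
wrist_force: [-0.3, -0.1, 0.4]
grip_width: 0.0258
```

Run:
```python
from h import *
o=robot.get_obs();p=o['tool_pos'];print(o['grip_width'],o['joints'].round(3),p.round(4),R.from_quat(o['eef_rot']).as_matrix().round(3).tolist())
```

```text
0.025788811772756826 [ 0.441  0.565  1.826 -0.429  0.883  0.593] [0.4832 0.1722 0.0373] [[0.064, 0.989, 0.133], [-0.325, 0.147, -0.934], [-0.943, 0.016, 0.331]]
```

Emit:
move_arm(series=[[0,0,0,0,0,0,1],[0,0,0,0,0,0,1],[0,0,0,0,0,0,1],[0,0,0,0,0,0,1],[-0.045,0,0.016,0,0,0,1],[-0.045,0,0.016,0,0,0,1],[-0.045,0,0.016,0,0,0,1],[-0.045,0,0.016,0,0,0,1],[-0.045,0,0.016,0,0,0,1],[0,0,0,0,0,0,1]])

```text
time: 8.63
tool_pos: [0.4821, 0.1733, 0.1045]
eef_rot: [0.383, 0.434, -0.528, 0.621]
wrist_force: [-0.3, 0.3, -0.8]
grip_width: 0.0167
```

Run:
```python
from h import *
o=robot.get_obs();p=o['tool_pos'];print(o['grip_width'],o['joints'].round(3),p.round(4),o['wrist_force'].round(2),R.from_quat(o['eef_rot']).as_matrix().round(3).tolist())
c=wsnap('w3');s=snap('side','d3');k=snap('scene','s3')
im=cv2.imread('pics/s3.png');a=cv2.resize(im[130:280,240:400],(400,375),interpolation=cv2.INTER_CUBIC)
b=cv2.resize(cv2.imread('pics/w3.png'),(400,300));q=np.zeros((600,800,3),np.uint8);q[:375,:400]=a;q[:300,400:]=b
e=cv2.imread('pics/d3.png')[140:260,220:380];q[300:600,400:]=cv2.resize(e,(400,300));cv2.imwrite('pics/m3.png',q)
```

```text
0.016655304675812107 [ 0.444  0.459  1.785 -0.386  1.017  0.522] [0.4821 0.1733 0.1045] [-0.33  0.31 -0.82] [[0.065, 0.989, 0.135], [-0.324, 0.149, -0.934], [-0.944, 0.017, 0.33]]
```

View pics/m3.png

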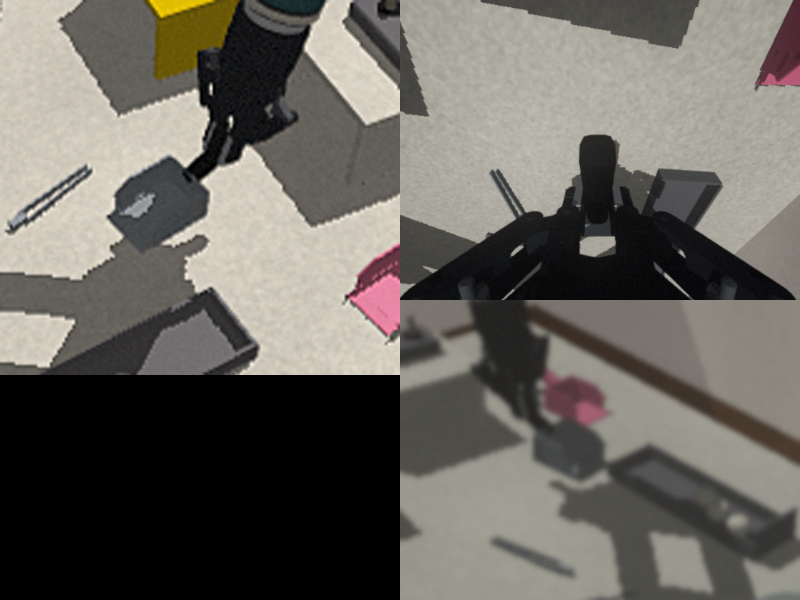

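The scoop is held by its handle and clear of the cart. I'll check for droop by triangulating the lip: scene corners (282.8,215.2) and (297.2,230), side corners (292,211) and (302,207).

```bash
cat >> h.py <<'E'
def tri(c1,u1,c2,u2):
    (o1,d1),(o2,d2)=ray(c1,*u1),ray(c2,*u2);A=np.stack([d1,-d2],1);t=np.linalg.lstsq(A,o2-o1,rcond=None)[0]
    a,b=o1+t[0]*d1,o2+t[1]*d2;return (a+b)/2,np.linalg.norm(a-b)
E
python3 - <<'E'
from h import *
k=ld('s3');s=ld('d3')
print(tri(k,(290,222.6),s,(297,209.2)))
for n,u in(('lipL',(282.8,215.2)),('lipR',(297.2,230)),('bL',(306,192.8)),('bR',(322.8,204))): print(n,[onz(k,*u,z).round(3) for z in(.05,.06,.07,.11)])
p=np.array([.4957,.0458,.067]);print(proj(k,p),proj(s,p))
M=Rt(8.7);d=M[:,2]; d=np.array([.151,-.988,0]);y=np.array([.988,.151,0])
for n,q in(('bL',p-d*.0865-y*.0325+[0,0,.04]),('bR',p-d*.0865+y*.0325+[0,0,.04]),('lL',p-y*.0325),('lR',p+y*.0325)): print(n,proj(k,q).round(1),proj(s,q).round(1))
E
```

```text
(array([0.49842432, 0.05404193, 0.06563373]), np.float64(0.0004365552298271199))
lipL [array([0.457, 0.055, 0.05 ]), array([0.464, 0.051, 0.06 ]), array([0.471, 0.047, 0.07 ]), array([0.499, 0.032, 0.11 ])]
lipR [array([0.518, 0.065, 0.05 ]), array([0.525, 0.061, 0.06 ]), array([0.531, 0.057, 0.07 ]), array([0.556, 0.042, 0.11 ])]
bL [array([0.417, 0.15 , 0.05 ]), array([0.425, 0.145, 0.06 ]), array([0.432, 0.14 , 0.07 ]), array([0.462, 0.121, 0.11 ])]
bR [array([0.474, 0.17 , 0.05 ]), array([0.481, 0.165, 0.06 ]), array([0.488, 0.16 , 0.07 ]), array([0.515, 0.14 , 0.11 ])]
[286.77407854 222.6608087 ] [298.03779033 210.22028589]
bL [305.5 190.1] [272.2 194.1]
bR [321.3 205.2] [285.5 187.2]
lL [279.3 214.8] [291.4 214.1]
lR [294.4 230.7] [304.5 206.4]
```

Run:
```python
from h import *
o=robot.get_obs();Q=R.from_quat(o['eef_rot']);N=(R.from_euler('z',-5.1,degrees=True)*Q).as_matrix();np.save('N.npy',N)
plan([((.6157,.1353,.105),N,9,1)])
```

```text
[[0.008,0.057,0.024,0.012,-0.0,-0.004,1.0],
[0.008,0.057,0.024,0.012,-0.0,-0.004,1.0],
[0.007,0.057,0.023,0.012,-0.0,-0.004,1.0],
[0.007,0.058,0.023,0.012,-0.0,-0.004,1.0],
[0.007,0.058,0.022,0.012,-0.0,-0.004,1.0],
[0.007,0.058,0.021,0.012,-0.0,-0.004,1.0],
[0.007,0.058,0.021,0.012,-0.001,-0.004,1.0],
[0.007,0.058,0.02,0.011,-0.0,-0.005,1.0],
[0.006,0.059,0.02,0.012,-0.001,-0.004,1.0],
[0.0,0.0,0.0,0.0,0.0,0.0,1.0]]
```

Emit:
move_arm(series=[[0.008,0.057,0.024,0.012,0,-0.004,1],[0.008,0.057,0.024,0.012,0,-0.004,1],[0.007,0.057,0.023,0.012,0,-0.004,1],[0.007,0.058,0.023,0.012,0,-0.004,1],[0.007,0.058,0.022,0.012,0,-0.004,1],[0.007,0.058,0.021,0.012,0,-0.004,1],[0.007,0.058,0.021,0.012,0,-0.004,1],[0.007,0.058,0.02,0.012,0,-0.004,1],[0.006,0.059,0.02,0.012,0,-0.004,1],[0,0,0,0,0,0,1]])

```text
time: 9.62
tool_pos: [0.6199, 0.1292, 0.0958]
eef_rot: [0.398, 0.419, -0.561, 0.593]
wrist_force: [1.4, 0.7, -0.7]
grip_width: 0.0167
```

Run:
```python
from h import *
N=np.load('N.npy');o=robot.get_obs();print(o['joints'].round(3),o['wrist_force'].round(2),o['grip_width'],(R.from_quat(o['eef_rot']).inv()*R.from_matrix(N)).as_rotvec(True).round(2))
plan([((.6157,.1353,.066),N,5,1)])
```

```text
[ 0.287  0.605  1.514 -0.366  1.13   0.41 ] [ 1.42  0.73 -0.68] 0.01670500316935809 [-0.15  0.13  0.81]
[[0.021,-0.003,-0.013,-0.001,0.001,0.004,1.0],
[0.021,-0.003,-0.013,-0.001,0.0,0.004,1.0],
[0.021,-0.003,-0.012,-0.0,0.001,0.003,1.0],
[0.02,-0.004,-0.013,-0.001,0.0,0.004,1.0],
[0.021,-0.003,-0.012,-0.0,0.001,0.003,1.0],
[0.0,0.0,0.0,0.0,0.0,0.0,1.0],
[0.0,0.0,0.0,0.0,0.0,0.0,1.0],
[0.0,0.0,0.0,0.0,0.0,0.0,1.0],
[0.0,0.0,0.0,0.0,0.0,0.0,1.0],
[0.0,0.0,0.0,0.0,0.0,0.0,1.0]]
```

Emit:
move_arm(series=[[0.021,-0.003,-0.013,0,0,0.004,1],[0.021,-0.003,-0.013,0,0,0.004,1],[0.021,-0.003,-0.012,0,0,0.003,1],[0.02,-0.004,-0.013,0,0,0.004,1],[0.021,-0.003,-0.012,0,0,0.003,1],[0,0,0,0,0,0,1],[0,0,0,0,0,0,1],[0,0,0,0,0,0,1],[0,0,0,0,0,0,1],[0,0,0,0,0,0,1]])

```text
time: 10.45
tool_pos: [0.6125, 0.1361, 0.06]
eef_rot: [0.399, 0.417, -0.557, 0.597]
wrist_force: [2.0, -0.2, -0.9]
grip_width: 0.0166
```

Run:
```python
from h import *
N=np.load('N.npy');o=robot.get_obs();print(o['tool_pos'],o['joints'].round(3),o['wrist_force'].round(2),o['grip_width'],(R.from_quat(o['eef_rot']).inv()*R.from_matrix(N)).as_rotvec(True).round(2))
snap('scene','s4');snap('side','d4')
a=cv2.imread('pics/s4.png')[200:320,220:380];b=cv2.imread('pics/d4.png')[160:260,270:400]
q=np.zeros((600,800,3),np.uint8);q[:420,:560]=cv2.resize(a,(560,420),interpolation=cv2.INTER_CUBIC)
q=np.zeros((600,800,3),np.uint8);q[:300,:400]=cv2.resize(a,(400,300),interpolation=cv2.INTER_CUBIC);q[:308,400:]=cv2.resize(b,(400,308),interpolation=cv2.INTER_CUBIC)
q=np.zeros((600,800,3),np.uint8);q[:,:]=cv2.resize(a,(800,600),interpolation=cv2.INTER_CUBIC);q[:180,:234]=cv2.resize(b,(234,180));cv2.imwrite('pics/m4.png',q)
```

```text
[0.61250852 0.13608392 0.05998085] [ 0.303  0.641  1.556 -0.385  1.051  0.455] [ 2.01 -0.2  -0.9 ] 0.01658120151485081 [0.07 0.17 0.1 ]
```

View pics/m4.png

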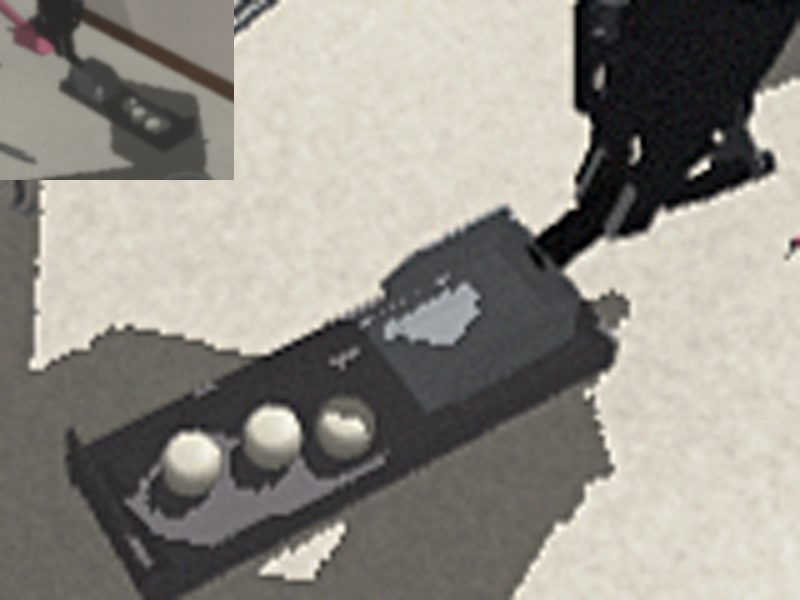

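Run:
```python
from h import *
c=ld('s4');f=lambda u,v,z: onz(c,220+u/5-.4,200+v/5-.4,z).round(4)
for z in(.016,.02,.024): print('lipR',f(430,410,z),'lipL',f(372,338,z))
print('wallR bot-back top z.04+.02',f(585,330,.02),f(508,207,.06),f(575,295,.06))
print('caps z.02',f(192,462,.02),f(272,436,.02),f(346,428,.02))
print('tray outer top',f(615,345,.026),f(165,592,.026),'stop top corners',f(72,432,.048))
```

```text
lipR [0.6457 0.018  0.016 ] lipL [0.5957 0.0128 0.016 ]
lipR [0.6476 0.0167 0.02  ] lipL [0.5978 0.0115 0.02  ]
lipR [0.6495 0.0154 0.024 ] lipL [0.5999 0.0103 0.024 ]
wallR bot-back top z.04+.02 [0.6444 0.1093 0.02  ] [0.5837 0.0975 0.06  ] [0.6444 0.0991 0.06  ]
caps z.02 [ 0.6183 -0.1004  0.02  ] [ 0.6238 -0.0592  0.02  ] [ 0.637  -0.0249  0.02  ]
tray outer top [0.6618 0.1153 0.026 ] [ 0.6763 -0.1426  0.026 ] stop top corners [ 0.5912 -0.1498  0.048 ]
```

The lip's right corner measures (.647,.017) and the tray centre there is x ≈ .6255. The bowl is about 8 mm too far towards -x, so I'll raise it, shift +x and then lower it.

Run:
```python
from h import *
N=np.load('N.npy')
plan([((.6135,.137,.076),N,2,1),((.6205,.137,.076),N,2,1),((.6205,.137,.076),N,1,1),((.6205,.137,.045),N,5,1)])
```

```text
[[-0.031,0.002,0.009,0.001,0.002,0.001,1.0],
[-0.03,0.003,0.009,0.0,0.002,0.001,1.0],
[0.0,0.014,0.001,0.0,-0.0,0.0,1.0],
[0.001,0.014,0.0,0.0,-0.0,0.0,1.0],
[-0.0,-0.0,0.0,0.0,-0.0,0.0,1.0],
[0.023,-0.0,-0.008,0.0,-0.0,0.0,1.0],
[0.023,-0.0,-0.008,0.0,-0.0,0.0,1.0],
[0.024,-0.001,-0.008,0.0,-0.0,0.0,1.0],
[0.023,-0.0,-0.008,0.0,-0.0,0.0,1.0],
[0.024,-0.001,-0.009,0.0,-0.0,0.0,1.0]]
```

Emit:
move_arm(series=[[-0.031,0.002,0.009,0,0.002,0,1],[-0.03,0.003,0.009,0,0.002,0,1],[0,0.014,0.001,0,0,0,1],[0,0.014,0,0,0,0,1],[0,0,0,0,0,0,1],[0,0,0,0,0,0,1],[0,0,0,0,0,0,1],[0,0,0,0,0,0,1],[0,0,0,0,0,0,1],[0,0,0,0,0,0,1]])

```text
time: 11.38
tool_pos: [0.6199, 0.1368, 0.0782]
eef_rot: [0.4, 0.419, -0.558, 0.595]
wrist_force: [-0.1, 0.8, -1.0]
grip_width: 0.0169
```

Run:
```python
from h import *
N=np.load('N.npy');o=robot.get_obs();print((R.from_quat(o['eef_rot']).inv()*R.from_matrix(N)).as_rotvec(True).round(2))
plan([((.6205,.1365,.046),N,6,1)])
```

```text
[-0.01 -0.03  0.28]
[[0.02,0.0,-0.007,-0.0,-0.0,0.001,1.0],
[0.02,0.0,-0.007,-0.0,-0.0,0.001,1.0],
[0.021,0.0,-0.007,-0.0,-0.0,0.001,1.0],
[0.02,0.0,-0.007,-0.0,-0.0,0.001,1.0],
[0.021,0.001,-0.007,-0.0,-0.0,0.001,1.0],
[0.02,0.0,-0.006,-0.0,-0.001,0.001,1.0],
[0.0,0.0,0.0,0.0,0.0,0.0,1.0],
[0.0,0.0,0.0,0.0,0.0,0.0,1.0],
[0.0,0.0,0.0,0.0,0.0,0.0,1.0],
[0.0,0.0,0.0,0.0,0.0,0.0,1.0]]
```

Emit:
move_arm(series=[[0.02,0,-0.007,0,0,0,1],[0.02,0,-0.007,0,0,0,1],[0.02,0,-0.007,0,0,0,1],[0.02,0,-0.007,0,0,0,1],[0.02,0,-0.007,0,0,0,1],[0.018,0,-0.006,0,0,0,1],[0,0,0,0,0,0,1],[0,0,0,0,0,0,1],[0,0,0,0,0,0,1],[0,0,0,0,0,0,1]])

```text
time: 12.22
tool_pos: [0.619, 0.1364, 0.0421]
eef_rot: [0.399, 0.419, -0.558, 0.595]
wrist_force: [-0.1, -0.6, -0.7]
grip_width: 0.0167
```

Run:
```python
from h import *
N=np.load('N.npy');o=robot.get_obs();print(o['wrist_force'].round(2),o['ft_torque'].round(2),(R.from_quat(o['eef_rot']).inv()*R.from_matrix(N)).as_rotvec(True).round(2))
```

```text
[-0.11 -0.64 -0.72] [ 0.22  0.02 -0.03] [0.05 0.02 0.43]
```

Emit:
move_arm(series=[[0.005,0,-0.002,0,0,0,1],[0,0,0,0,0,0,1],[0.005,0,-0.002,0,0,0,1],[0,0,0,0,0,0,1],[0,0,0,0,0,0,1],[0,0,0,0,0,0,1],[0,0,0,0,0,0,1],[0,0,0,0,0,0,1],[0,0,0,0,0,0,1],[0,0,0,0,0,0,1]])

```text
time: 13.05
tool_pos: [0.6205, 0.137, 0.0418]
eef_rot: [0.4, 0.418, -0.557, 0.595]
wrist_force: [-0.4, 0.3, 1.1]
grip_width: 0.0165
```

Run:
```python
from h import *
N=np.load('N.npy');o=robot.get_obs();print(o['wrist_force'].round(2),o['ft_torque'].round(2),(R.from_quat(o['eef_rot']).inv()*R.from_matrix(N)).as_rotvec(True).round(2))
```

```text
[-0.36  0.31  1.11] [0.18 0.12 0.01] [-0.01  0.01  0.22]
```

Emit:
move_arm(series=[[0.0107,0,0.03,0,0,0,1],[0.0107,0,0.03,0,0,0,1],[0.0107,0,0.03,0,0,0,1],[0.0107,0,0.03,0,0,0,1],[0.0107,0,0.03,0,0,0,1],[0.0107,0,0.03,0,0,0,1],[0.0107,0,0.03,0,0,0,1],[0.0107,0,0.03,0,0,0,1],[0.0107,0,0.03,0,0,0,1],[0,0,0,0,0,0,1]])

```text
time: 13.88
tool_pos: [0.6244, 0.0567, 0.0418]
eef_rot: [0.4, 0.418, -0.558, 0.595]
wrist_force: [-0.1, -0.3, 0.8]
grip_width: 0.0168
```

```bash
cat >> h.py <<'E'
def caps(c):
    h=c['color'].astype(int);m=((h.min(2)>110)&((h.max(2)-h.min(2))<60)).astype(np.uint8)
    return m
E
python3 - <<'E'
from h import *
N=np.load('N.npy');o=robot.get_obs();print(o['wrist_force'].round(2),o['ft_torque'].round(2),(R.from_quat(o['eef_rot']).inv()*R.from_matrix(N)).as_rotvec(True).round(2))
snap('scene','s5');snap('side','d5')
# blobs inside the tray region
c=ld('s5');m=caps(c);poly=np.array([proj(c,p) for p in [(.585,.11,.03),(.66,.11,.03),(.675,-.143,.03),(.596,-.143,.03)]],np.int32)
r=np.zeros_like(m);cv2.fillPoly(r,[poly],1);n,_,st,ce=cv2.connectedComponentsWithStats(m*r)
for i in range(1,n):
    if st[i,4]>15: print(st[i],ce[i].round(1),onz(c,*ce[i],.018).round(3))
E
```

```text
[-0.12 -0.3   0.77] [-0.02  0.04 -0.02] [-0.1   0.01  0.29]
[300 261   9   6  17] [303.9 263.6] [0.599 0.04  0.018]
[310 263  31  17 133] [325.3 270. ] [0.641 0.078 0.018]
[272 276  18  14 134] [282.1 283.1] [ 0.623 -0.036  0.018]
[249 291   8   7  39] [252.3 294.6] [ 0.617 -0.115  0.018]
[242 297  35  19 151] [254.8 307.3] [ 0.65  -0.125  0.018]
```

Emit:
move_arm(series=[[0.01,0,0.028,0,0,0,1],[0.01,0,0.028,0,0,0,1],[0.01,0,0.028,0,0,0,1],[0.01,0,0.028,0,0,0,1],[0.01,0,0.028,0,0,0,1],[0.01,0,0.028,0,0,0,1],[0.01,0,0.028,0,0,0,1],[0.007,0,0.02,0,0,0,1],[0,0,0,0,0,0,1],[0,0,0,0,0,0,1]])

```text
time: 14.82
tool_pos: [0.6275, -0.0039, 0.0418]
eef_rot: [0.401, 0.418, -0.558, 0.594]
wrist_force: [-1.3, 3.0, 4.4]
grip_width: 0.0165
```

Run:
```python
from h import *
N=np.load('N.npy');o=robot.get_obs();print(o['wrist_force'].round(2),o['ft_torque'].round(2),(R.from_quat(o['eef_rot']).inv()*R.from_matrix(N)).as_rotvec(True).round(2))
snap('scene','s6');snap('side','d6')
a=cv2.imread('pics/s6.png')[225:345,210:370];b=cv2.imread('pics/d6.png')[180:260,290:400]
q=cv2.resize(a,(800,600),interpolation=cv2.INTER_CUBIC);q[:200,:275]=cv2.resize(b,(275,200),interpolation=cv2.INTER_CUBIC);cv2.imwrite('pics/m6.png',q)
c=ld('s6');m=caps(c);poly=np.array([proj(c,p) for p in [(.585,.11,.03),(.66,.11,.03),(.675,-.143,.03),(.596,-.143,.03)]],np.int32)
r=np.zeros_like(m);cv2.fillPoly(r,[poly],1);n,_,st,ce=cv2.connectedComponentsWithStats(m*r)
for i in range(1,n):
    if st[i,4]>15: print(st[i],ce[i].round(1),onz(c,*ce[i],.018).round(3))
```

```text
[-1.29  2.98  4.37] [ 0.26  0.36 -0.24] [-0.1  -0.09  0.3 ]
[289 255  52  36 366] [316.2 274.7] [0.642 0.051 0.018]
[279 271  10   7  19] [282.7 274.6] [ 0.603 -0.023  0.018]
[258 286  11  11  45] [264.9 289.9] [ 0.62  -0.083  0.018]
```

Emit:
move_arm(series=[[0.006,0,0.014,0,0,0,1],[0.01,0,0.009,0,-0.06,0,1],[0.011,0,0.009,0,-0.09,0,1],[0.011,0,0.006,0,-0.09,0,1],[0,0,0.006,0,-0.09,0,1],[-0.02,0,0.014,0,-0.04,0,1],[-0.04,0,0.028,0,0,0,1],[-0.04,0,0.028,0,0,0,1],[-0.04,0,0.028,0,0,0,1],[0,0,0,0,0,0,1]])

```text
time: 15.75
tool_pos: [0.6272, -0.0095, 0.0783]
eef_rot: [0.317, 0.329, -0.609, 0.649]
wrist_force: [0.5, 0.4, -1.2]
grip_width: 0.017
```

Run:
```python
from h import *
o=robot.get_obs();print(o['joints'].round(3),o['wrist_force'].round(2),o['ft_torque'].round(2),R.from_quat(o['eef_rot']).as_matrix().round(3).tolist())
snap('scene','s7');snap('side','d7')
a=cv2.imread('pics/s7.png')[195:345,200:360];b=cv2.imread('pics/d7.png')[170:260,270:400]
q=np.zeros((600,800,3),np.uint8);q[:450,:480]=cv2.resize(a,(480,450),interpolation=cv2.INTER_CUBIC);q[:222,480:]=cv2.resize(b,(320,222),interpolation=cv2.INTER_CUBIC)
w=wsnap('w7');q[222:462,480:]=cv2.resize(cv2.imread('pics/w7.png'),(320,240));cv2.imwrite('pics/m7.png',q[:470])
```

```text
[ 0.22   0.672  1.593 -0.705  1.099  0.568] [ 0.53  0.42 -1.2 ] [0.61 0.06 0.04] [[0.043, 0.998, 0.041], [-0.582, 0.058, -0.811], [-0.812, 0.011, 0.583]]
```

View pics/m7.png

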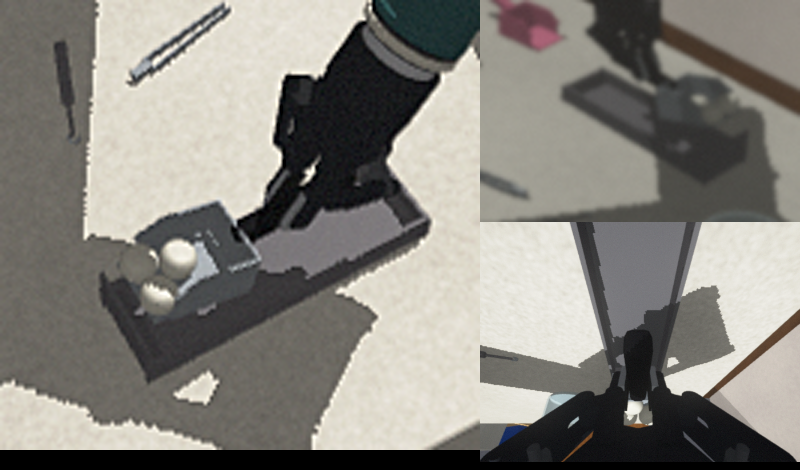

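All three capsules sit in the bowl and the tray is empty. Next I'll plan the carry and the pour, pivoting about the lip over the jar.

```bash
cat >> h.py <<'E'
J=np.array([.4666,-.3171]);LT=np.array([.0761,-.005,.1026])
def pour(psi,th,back=.015,z=.10):
    M=Rt(psi,19.3-th);d=np.array([np.sin(np.radians(psi)),-np.cos(np.radians(psi)),0])
    return np.r_[J,z]-back*d-M@LT,M
def lip():
    o=robot.get_obs();Q=R.from_quat(o['eef_rot']);l=o['tool_pos']+Q.apply(LT);M=Q.as_matrix()
    print('lip',l.round(4),'psi',np.degrees(np.arctan2(M[1,1],M[0,1])).round(1),'pitch',np.degrees(np.arcsin(np.hypot(M[0,0],M[1,0])*np.sign(-M[1,0]))).round(1),'toJar',(l[:2]-J).round(4),o['joints'].round(2),o['wrist_force'].round(1),o['grip_width'].round(4))
E
python3 - <<'E'
from h import *
lip();o=robot.get_obs();p=o['tool_pos']
T,M=pour(-25,-14,.02,.14);print(T)
plan([(p+[0,0,.105],None,8,1),(None,None,2,1),((T[0],T[1],.185),M,18,1),(None,None,2,1)])
E
```

```text
Traceback (most recent call last):
  File "h.py", line 47, in lip
    print('lip',l.round(4),'psi',np.degrees(np.arctan2(M[1,1],M[0,1])).round(1),'pitch',np.degrees(np.arcsin(np.hypot(M[0,0],M[1,0])*np.sign(-M[1,0]))).round(1),'toJar',(l[:2]-J).round(4),o['joints'].round(2),o['wrist_force'].round(1),o['grip_width'].round(4))
                                                                                                                                                                                                                                           ^^^^^^^^^^^^^^^^^^^^^
AttributeError: 'float' object has no attribute 'round'
```

```bash
sed -i "s/o\['grip_width'\].round(4))/round(o['grip_width'],4))/" h.py
python3 - <<'E'
from h import *
lip();o=robot.get_obs();p=o['tool_pos']
T,M=pour(-25,-14,.02,.14);print(T)
plan([(p+[0,0,.105],None,8,1),(None,None,2,1),((T[0],T[1],.185),M,18,1),(None,None,2,1)])
E
```

```text
lip [ 0.6282 -0.1377  0.0741] psi 3.3 pitch 35.7 toJar [0.1616 0.1794] [ 0.22  0.67  1.6  -0.71  1.1   0.57] [ 0.2  0.3 -1.2] 0.0167
[ 0.5334823  -0.18550145  0.1472752 ]
[[-0.043,0.0,0.031,0.0,0.0,0.0,1.0],
[-0.043,0.001,0.031,0.0,0.0,0.0,1.0],
[-0.043,0.0,0.031,0.0,0.0,0.0,1.0],
[-0.042,0.001,0.03,0.0,0.0,0.0,1.0],
[-0.043,0.0,0.031,0.0,0.0,0.0,1.0],
[-0.042,0.001,0.03,0.0,0.0,0.0,1.0],
[-0.043,0.0,0.031,0.0,0.0,0.0,1.0],
[-0.042,0.001,0.03,0.0,0.0,0.0,1.0],
[0.0,0.0,0.0,0.0,0.0,0.0,1.0],
[0.0,0.0,0.0,0.0,0.0,0.0,1.0]]
[[0.021,-0.023,0.031,0.028,0.003,-0.02,1.0],
[0.021,-0.022,0.032,0.028,0.003,-0.02,1.0],
[0.022,-0.021,0.032,0.028,0.003,-0.02,1.0],
[0.022,-0.02,0.033,0.029,0.003,-0.02,1.0],
[0.022,-0.018,0.033,0.028,0.003,-0.02,1.0],
[0.022,-0.017,0.034,0.029,0.003,-0.02,1.0],
[0.023,-0.016,0.034,0.028,0.003,-0.02,1.0],
[0.023,-0.015,0.035,0.029,0.003,-0.02,1.0],
[0.023,-0.014,0.035,0.028,0.003,-0.02,1.0],
[0.023,-0.013,0.035,0.029,0.002,-0.02,1.0]]
[[0.023,-0.012,0.036,0.028,0.003,-0.021,1.0],
[0.023,-0.01,0.036,0.029,0.002,-0.02,1.0],
[0.023,-0.009,0.036,0.028,0.003,-0.021,1.0],
[0.023,-0.008,0.037,0.029,0.002,-0.02,1.0],
[0.024,-0.007,0.037,0.028,0.003,-0.021,1.0],
[0.024,-0.006,0.037,0.029,0.002,-0.02,1.0],
[0.023,-0.005,0.037,0.028,0.003,-0.021,1.0],
[0.024,-0.003,0.037,0.029,0.002,-0.02,1.0],
[0.0,0.0,0.0,0.0,0.0,0.0,1.0],
[0.0,0.0,0.0,0.0,0.0,0.0,1.0]]
```

Emit:
move_arm(series=[[-0.02,0,0.015,0,0,0,1],[-0.04,0,0.029,0,0,0,1],[-0.05,0,0.036,0,0,0,1],[-0.05,0,0.036,0,0,0,1],[-0.05,0,0.036,0,0,0,1],[-0.05,0,0.036,0,0,0,1],[-0.04,0,0.029,0,0,0,1],[-0.025,0,0.018,0,0,0,1],[-0.01,0,0.007,0,0,0,1],[0,0,0,0,0,0,1]])

```text
time: 16.73
tool_pos: [0.6247, -0.0121, 0.1933]
eef_rot: [0.318, 0.328, -0.61, 0.647]
wrist_force: [0.1, -0.0, -1.5]
grip_width: 0.0167
```

Emit:
move_arm(series=[[0.011,-0.012,0.016,0.014,0,-0.01,1],[0.021,-0.022,0.032,0.028,0.003,-0.02,1],[0.022,-0.021,0.032,0.028,0.003,-0.02,1],[0.022,-0.02,0.033,0.029,0.003,-0.02,1],[0.022,-0.018,0.033,0.028,0.003,-0.02,1],[0.022,-0.017,0.034,0.029,0.003,-0.02,1],[0.023,-0.016,0.034,0.028,0.003,-0.02,1],[0.023,-0.015,0.035,0.029,0.003,-0.02,1],[0.02,-0.014,0.03,0.028,0.003,-0.02,1],[0.012,-0.007,0.018,0.015,0,-0.01,1]])

```text
time: 17.57
tool_pos: [0.5706, -0.1087, 0.1914]
eef_rot: [-0.365, -0.291, 0.69, -0.554]
wrist_force: [-0.5, -0.3, -1.4]
grip_width: 0.0165
```

Run:
```python
from h import *
lip();o=robot.get_obs();p=o['tool_pos'];print(o['time'],p)
T,M=pour(-25,-14,.02,.14);print(T)
plan([((T[0],T[1],.175),M,9,1)])
```

```text
lip [ 0.538  -0.2322  0.1865] psi -12.6 pitch 34.4 toJar [0.0714 0.0849] [ 0.05  0.5   1.57 -0.6   1.3   0.5 ] [-0.5 -0.3 -1.4] 0.0165
17.5667 [ 0.57060942 -0.10867817  0.19136608]
[ 0.5334823  -0.18550145  0.1472752 ]
[[0.027,-0.009,0.026,0.025,0.003,-0.017,1.0],
[0.027,-0.008,0.027,0.025,0.003,-0.017,1.0],
[0.027,-0.007,0.027,0.025,0.002,-0.018,1.0],
[0.027,-0.006,0.027,0.025,0.003,-0.017,1.0],
[0.027,-0.005,0.027,0.025,0.002,-0.018,1.0],
[0.027,-0.004,0.027,0.026,0.003,-0.017,1.0],
[0.027,-0.003,0.027,0.025,0.002,-0.018,1.0],
[0.027,-0.002,0.028,0.026,0.003,-0.017,1.0],
[0.026,-0.002,0.028,0.025,0.002,-0.018,1.0],
[0.0,0.0,0.0,0.0,0.0,0.0,1.0]]
```

Emit:
move_arm(series=[[0.02,-0.008,0.02,0.02,0.003,-0.014,1],[0.027,-0.008,0.027,0.025,0.003,-0.017,1],[0.027,-0.007,0.027,0.025,0.002,-0.018,1],[0.027,-0.006,0.027,0.025,0.003,-0.017,1],[0.027,-0.005,0.027,0.025,0.002,-0.018,1],[0.027,-0.004,0.027,0.026,0.003,-0.017,1],[0.027,-0.003,0.027,0.025,0.002,-0.018,1],[0.027,-0.002,0.028,0.026,0.003,-0.017,1],[0.026,-0.002,0.028,0.025,0.002,-0.018,1],[0.006,0,0.006,0.005,0,-0.003,1]])

```text
time: 18.4
tool_pos: [0.5287, -0.194, 0.1735]
eef_rot: [-0.404, -0.251, 0.748, -0.463]
wrist_force: [0.5, 0.5, -2.1]
grip_width: 0.0167
```

Run:
```python
from h import *
lip();o=robot.get_obs();p=o['tool_pos'];print(o['time'],p)
snap('scene','s8');snap('side','d8')
k=ld('s8')
# scene check of jar rim & lip prediction
l=p+R.from_quat(o['eef_rot']).apply(LT);print('lip px scene',proj(k,l),'side',proj(ld('d8'),l),'jar px',proj(k,np.r_[J,.08]))
w=[]
for th in(-8,0,8,16,22,28,34,40,46,52,58,64): 
    T,M=pour(-25,th,.017,.105 if th<20 else .1);w.append((T,M,1 if th!=-8 else 3,1))
plan(w)
for x in w[1::3]: print(x[0].round(3))
```

```text
lip [ 0.4675 -0.306   0.166 ] psi -26.4 pitch 33.2 toJar [0.0009 0.0111] [-0.13  0.51  1.59 -0.57  1.3   0.56] [ 0.5  0.5 -2.1] 0.0167
18.4 [ 0.5287401  -0.19399424  0.17348424]
lip px scene [143.94283372 245.6936441 ] side [380.42192125 239.74483699] jar px [147.87345483 267.6122027 ]
[[0.05,0.001,-0.04,-0.008,0.043,0.005,1.0],
[0.052,0.001,-0.038,-0.009,0.044,0.005,1.0],
[0.053,0.001,-0.036,-0.008,0.043,0.005,1.0],
[-0.054,-0.0,0.047,-0.0,0.178,-0.0,1.0],
[-0.054,-0.0,0.046,-0.0,0.178,-0.0,1.0],
[-0.054,-0.0,0.046,-0.0,0.178,-0.0,1.0],
[-0.021,-0.0,0.033,-0.0,0.133,-0.0,1.0],
[-0.042,-0.0,0.034,-0.0,0.133,-0.0,1.0],
[-0.041,-0.0,0.034,-0.0,0.134,-0.0,1.0],
[-0.041,-0.0,0.034,-0.0,0.133,-0.0,1.0]]
[[-0.041,-0.0,0.034,-0.0,0.133,-0.0,1.0],
[-0.042,-0.0,0.034,0.0,0.134,-0.0,1.0],
[-0.041,-0.0,0.035,0.0,0.133,-0.0,1.0],
[-0.041,-0.0,0.034,0.0,0.133,-0.0,1.0],
[0.0,0.0,0.0,0.0,0.0,0.0,1.0],
[0.0,0.0,0.0,0.0,0.0,0.0,1.0],
[0.0,0.0,0.0,0.0,0.0,0.0,1.0],
[0.0,0.0,0.0,0.0,0.0,0.0,1.0],
[0.0,0.0,0.0,0.0,0.0,0.0,1.0],
[0.0,0.0,0.0,0.0,0.0,0.0,1.0]]
[ 0.53  -0.193  0.143]
[ 0.52  -0.214  0.181]
[ 0.508 -0.241  0.207]
[ 0.492 -0.274  0.224]
```

Run:
```python
from h import *
w=[]
for th,n in((-10,6),(-2,3)): 
    T,M=pour(-26,th,.017,.105);w.append((T,M,n,1))
plan(w)
```

```text
[[0.027,0.002,-0.022,-0.001,0.014,0.001,1.0],
[0.028,0.002,-0.021,-0.001,0.014,0.001,1.0],
[0.028,0.002,-0.021,-0.001,0.014,0.0,1.0],
[0.028,0.002,-0.021,-0.001,0.015,0.001,1.0],
[0.029,0.002,-0.021,-0.001,0.014,0.0,1.0],
[0.028,0.002,-0.02,-0.001,0.015,0.001,1.0],
[-0.018,0.0,0.015,0.0,0.059,-0.0,1.0],
[-0.019,0.0,0.015,0.0,0.059,-0.0,1.0],
[-0.019,0.0,0.014,0.0,0.06,-0.0,1.0],
[0.0,0.0,0.0,0.0,0.0,0.0,1.0]]
```

Emit:
move_arm(series=[[0.027,0.002,-0.022,0,0.014,0,1],[0.028,0.002,-0.021,0,0.014,0,1],[0.028,0.002,-0.021,0,0.014,0,1],[0.028,0.002,-0.021,0,0.015,0,1],[0.028,0.002,-0.021,0,0.014,0,1],[0.028,0.002,-0.02,0,0.015,0,1],[-0.018,0,0.015,0,0.059,0,1],[-0.019,0,0.015,0,0.059,0,1],[-0.019,0,0.014,0,0.06,0,1],[0,0,0,0,0,0,1]])

```text
time: 19.33
tool_pos: [0.533, -0.1887, 0.1288]
eef_rot: [-0.483, -0.304, 0.697, -0.434]
wrist_force: [-0.3, -1.5, -1.7]
grip_width: 0.0168
```

Run:
```python
from h import *
lip()
w=[]
for th in range(4,65,4): 
    T,M=pour(-26,th,.017,.102 if th<20 else .098);w.append((T,M,1,1))
plan(w+[(None,None,4,1)])
```

```text
lip [ 0.4746 -0.2967  0.0933] psi -26.0 pitch 20.4 toJar [0.008  0.0204] [-0.24  0.49  1.65 -0.39  1.12  0.41] [-0.3 -1.5 -1.7] 0.0168
[[-0.061,0.006,0.059,0.003,0.114,0.006,1.0],
[-0.028,0.0,0.022,-0.0,0.089,0.0,1.0],
[-0.028,0.0,0.022,-0.0,0.088,0.0,1.0],
[-0.028,0.0,0.023,-0.0,0.089,0.0,1.0],
[-0.012,0.0,0.021,-0.0,0.089,0.0,1.0],
[-0.028,0.0,0.022,-0.0,0.089,0.0,1.0],
[-0.028,0.0,0.022,-0.0,0.089,0.0,1.0],
[-0.028,0.0,0.023,-0.0,0.089,0.0,1.0],
[-0.028,0.0,0.022,-0.0,0.089,-0.0,1.0],
[-0.028,0.0,0.022,-0.0,0.089,-0.0,1.0]]
[[-0.027,0.0,0.022,-0.0,0.089,-0.0,1.0],
[-0.028,0.0,0.023,-0.0,0.088,-0.0,1.0],
[-0.028,0.0,0.022,-0.0,0.089,-0.0,1.0],
[-0.028,0.0,0.022,-0.0,0.089,-0.0,1.0],
[-0.028,0.0,0.022,-0.0,0.089,-0.0,1.0],
[-0.028,0.0,0.023,-0.0,0.089,-0.0,1.0],
[0.0,0.0,0.0,0.0,0.0,0.0,1.0],
[0.0,0.0,0.0,0.0,0.0,0.0,1.0],
[0.0,0.0,0.0,0.0,0.0,0.0,1.0],
[0.0,0.0,0.0,0.0,0.0,0.0,1.0]]
```

Emit:
move_arm(series=[[-0.03,0.003,0.03,0.001,0.01,0.003,1],[-0.03,0.003,0.03,0.001,0.05,0.003,1],[-0.028,0,0.022,0,0.089,0,1],[-0.028,0,0.022,0,0.089,0,1],[-0.028,0,0.022,0,0.089,0,1],[-0.02,0,0.022,0,0.089,0,1],[0,0,0,0,0,0,1],[0,0,0,0,0,0,1],[0,0,0,0,0,0,1],[0,0,0,0,0,0,1]])

```text
time: 20.17
tool_pos: [0.5213, -0.212, 0.1779]
eef_rot: [-0.589, -0.373, 0.608, -0.38]
wrist_force: [-0.2, 0.4, -1.8]
grip_width: 0.0171
```

Run:
```python
from h import *
lip()
w=[]
for th in range(20,66,5): 
    T,M=pour(-26,th,.016,.098);w.append((T,M,1,1))
plan(w)
```

```text
lip [ 0.471  -0.304   0.1047] psi -25.7 pitch 1.6 toJar [0.0044 0.0131] [-0.49  0.36  1.65 -0.03  1.13 -0.03] [-0.2  0.4 -1.8] 0.0171
[[0.01,0.007,0.003,0.006,0.05,0.007,1.0],
[-0.034,0.0,0.028,0.0,0.112,-0.0,1.0],
[-0.035,0.0,0.028,0.0,0.111,-0.0,1.0],
[-0.035,0.0,0.028,0.0,0.111,-0.0,1.0],
[-0.034,0.0,0.028,0.0,0.111,-0.0,1.0],
[-0.035,0.0,0.028,0.0,0.111,-0.0,1.0],
[-0.034,0.0,0.028,0.0,0.111,0.0,1.0],
[-0.035,0.0,0.028,0.0,0.111,0.0,1.0],
[-0.035,0.0,0.029,0.0,0.111,0.0,1.0],
[-0.034,0.0,0.028,0.0,0.111,0.0,1.0]]
```

Emit:
move_arm(series=[[0.01,0.004,0.003,0.004,0.05,0.004,1],[-0.034,0,0.028,0,0.112,0,1],[-0.034,0,0.028,0,0.112,0,1],[-0.034,0,0.028,0,0.112,0,1],[-0.034,0,0.028,0,0.112,0,1],[-0.034,0,0.028,0,0.112,0,1],[-0.034,0,0.028,0,0.112,0,1],[-0.034,0,0.028,0,0.112,0,1],[-0.034,0,0.028,0,0.112,0,1],[-0.034,0,0.028,0,0.112,0,1]])

```text
time: 21.0
tool_pos: [0.4904, -0.2767, 0.2221]
eef_rot: [0.781, 0.508, -0.306, 0.195]
wrist_force: [0.2, 0.7, -1.1]
grip_width: 0.0167
```

Emit:
move_arm(series=[[0,0,0,0,0,0,1],[0,0,0,0,0,0,1],[0,0,0,0,0,0,1],[0,0,0,0,0,0,1],[0,0,0,0,0,0,1],[0,0,0,0,0,0,1],[0,0,0,0,0,0,1],[0,0,0,0,0,0,1],[0,0,0,0,0,0,1],[0,0,0,0,0,0,1]])

```text
time: 21.83
tool_pos: [0.4911, -0.2722, 0.2184]
eef_rot: [0.777, 0.512, -0.31, 0.194]
wrist_force: [-0.0, 0.4, -0.4]
grip_width: 0.0168
```

Run:
```python
from h import *
lip()
snap('scene','s9');snap('side','d9')
for f,f0 in(('s9','scene0'),('d9','side0')):
    c=ld(f);a=c['color'].astype(int);x,y=proj(c,np.r_[J,.03]).astype(int)
    m=((a.min(2)>150)).astype(np.uint8)[y-40:y+40,x-40:x+40];n,_,st,ce=cv2.connectedComponentsWithStats(m)
    print(f,(x,y),[(s[:5].tolist(),q.round(0).tolist()) for s,q in zip(st[1:],ce[1:]) if s[4]>15])
```

```text
lip [ 0.4791 -0.2822  0.0915] psi -23.6 pitch -47.1 toJar [0.0125 0.0349] [-1.04  0.56  1.53  0.63  1.62 -0.78] [-0.   0.4 -0.4] 0.0168
s9 (np.int64(152), np.int64(278)) [([35, 0, 45, 80, 2105], [65.0, 41.0]), ([0, 9, 6, 5, 16], [2.0, 10.0]), ([43, 29, 15, 17, 33], [51.0, 38.0]), ([27, 33, 10, 7, 54], [31.0, 36.0]), ([0, 58, 12, 22, 113], [3.0, 72.0])]
d9 (np.int64(376), np.int64(282)) [([0, 0, 27, 57, 1195], [11.0, 25.0]), ([49, 0, 31, 45, 868], [68.0, 19.0]), ([41, 35, 6, 4, 19], [43.0, 37.0]), ([71, 66, 9, 10, 44], [76.0, 72.0])]
```

Wrist load fell from about -1.8 N to -0.4 N, so the bowl has emptied. I'll raise clear and carry the scoop back towards the free spot, then check the jar by image masks.

Run:
```python
from h import *
p=robot.get_obs()['tool_pos']
plan([(p+[.0,0.0,.06],None,4,1),((.50,.0,.26),Rt(-10,-10),14,1),(None,None,2,1)])
```

```text
[[-0.041,-0.001,-0.044,0.0,0.0,0.0,1.0],
[-0.041,-0.001,-0.044,0.0,0.0,0.0,1.0],
[-0.041,-0.001,-0.044,0.0,0.0,0.0,1.0],
[-0.04,-0.001,-0.044,0.0,0.0,0.0,1.0],
[0.057,-0.029,-0.045,-0.02,-0.059,-0.009,1.0],
[0.055,-0.028,-0.048,-0.02,-0.059,-0.009,1.0],
[0.053,-0.026,-0.051,-0.02,-0.059,-0.009,1.0],
[0.051,-0.025,-0.054,-0.02,-0.059,-0.009,1.0],
[0.048,-0.024,-0.056,-0.02,-0.059,-0.009,1.0],
[0.046,-0.023,-0.059,-0.02,-0.059,-0.009,1.0]]
[[0.043,-0.021,-0.061,-0.02,-0.059,-0.009,1.0],
[0.04,-0.02,-0.064,-0.02,-0.059,-0.009,1.0],
[0.037,-0.019,-0.066,-0.02,-0.059,-0.009,1.0],
[0.034,-0.018,-0.068,-0.02,-0.059,-0.01,1.0],
[0.031,-0.016,-0.069,-0.02,-0.058,-0.009,1.0],
[0.029,-0.015,-0.071,-0.02,-0.059,-0.01,1.0],
[0.025,-0.014,-0.073,-0.02,-0.058,-0.009,1.0],
[0.022,-0.012,-0.074,-0.021,-0.059,-0.01,1.0],
[0.0,0.0,0.0,0.0,0.0,0.0,1.0],
[0.0,0.0,0.0,0.0,0.0,0.0,1.0]]
```

Emit:
move_arm(series=[[-0.03,0,-0.033,0,0,0,1],[-0.041,0,-0.044,0,0,0,1],[-0.041,0,-0.044,0,0,0,1],[-0.041,0,-0.044,0,0,0,1],[0.02,-0.02,-0.045,-0.02,-0.04,-0.009,1],[0.055,-0.028,-0.048,-0.02,-0.059,-0.009,1],[0.053,-0.026,-0.051,-0.02,-0.059,-0.009,1],[0.051,-0.025,-0.054,-0.02,-0.059,-0.009,1],[0.048,-0.024,-0.056,-0.02,-0.059,-0.009,1],[0.046,-0.023,-0.059,-0.02,-0.059,-0.009,1]])

```text
time: 22.77
tool_pos: [0.4965, -0.168, 0.2867]
eef_rot: [0.71, 0.506, -0.392, 0.294]
wrist_force: [0.9, -1.0, -0.7]
grip_width: 0.0164
```

Emit:
move_arm(series=[[0.043,-0.021,-0.061,-0.02,-0.059,-0.009,1],[0.04,-0.02,-0.064,-0.02,-0.059,-0.009,1],[0.037,-0.019,-0.066,-0.02,-0.059,-0.009,1],[0.034,-0.018,-0.068,-0.02,-0.059,-0.01,1],[0.031,-0.016,-0.069,-0.02,-0.059,-0.009,1],[0.029,-0.015,-0.071,-0.02,-0.059,-0.01,1],[0.025,-0.014,-0.073,-0.02,-0.059,-0.009,1],[0.022,-0.012,-0.074,-0.02,-0.059,-0.01,1],[0,0,0,0,0,0,1],[0,0,0,0,0,0,1]])

```text
time: 23.6
tool_pos: [0.5033, 0.0011, 0.2933]
eef_rot: [0.59, 0.481, -0.491, 0.423]
wrist_force: [-0.8, -0.5, -1.1]
grip_width: 0.0165
```

Run:
```python
from h import *
lip();print(robot.get_obs()['tool_pos'])
snap('scene','s10');snap('side','d10')
for f,f0 in(('s10','scene0'),('d10','side0')):
    c=ld(f);c0=ld(f0);D=np.abs(c['color'].astype(int)-c0['color']).max(2)
    x,y=proj(c,np.r_[J,.04]).astype(int)
    m=(D>18).astype(np.uint8)[y-36:y+36,x-36:x+36];n,_,st,ce=cv2.connectedComponentsWithStats(m)
    print(f,(x,y),[(s.tolist(),(q+[x-36,y-36]).round(0).tolist()) for s,q in zip(st[1:],ce[1:]) if s[4]>10])
    g=cv2.cvtColor(c['color'],cv2.COLOR_RGB2GRAY)[y-30:y+32:2,x-34:x+34:2]
    print('\n'.join(' '.join(f'{v//10:2d}' for v in r) for r in g))
```

```text
lip [ 0.4849 -0.0862  0.2017] psi -10.3 pitch -9.3 toJar [0.0183 0.2309] [-0.26  0.14  1.67  0.17  1.32 -0.12] [-0.8 -0.5 -1.1] 0.0165
[0.50330616 0.00113888 0.29328325]
s10 (np.int64(151), np.int64(276)) [([0, 0, 53, 49, 1056], [134.0, 260.0]), ([23, 30, 12, 20, 152], [143.0, 279.0]), ([38, 41, 13, 14, 95], [159.0, 288.0]), ([21, 47, 14, 10, 55], [142.0, 292.0]), ([0, 52, 3, 11, 23], [116.0, 297.0]), ([63, 55, 9, 17, 95], [183.0, 304.0]), ([0, 64, 4, 8, 21], [116.0, 308.0])]
 9 10  9 10  9  9 10  9  9  9 10 10 10  9 10 10 10  9 10 10  9 14 21 20 20 20 20 20 20 20 20 20 20 20
 9 10  9 10  9  9  9 10 10 10 10 10  9  9  9 11 10 11 11 10 14 21 20 20 20 21 20 20 20 20 19 20 21 19
 9  9  9 10  9  9  9  9  9  9  9 10 10 13 15 13 11 11 10 14 19 20 21 20 20 20 20 20 19 19 20 20 19 20
 9  9  9  9  9  9 10  9 10  9 10 13 11  8  8  9  9  9 11 14 13 13 17 21 19 20 20 20 20 21 20 20 20 20
 9  9  9  9 10  9 10  9  9 13 12  8  9  9  9  9  9 11 14 14 14 14 13 14 20 20 20 20 20 20 20 20 20 19
 9  9 10  9  9  9  9  9 13 11  8  9  9  9  9  9 11 14 14 14 14 14 14 14 14 20 20 20 20 20 20 20 20 20
 9  9  
[... 5311 characters left out ...]
6 16 16 16 15 11  9 11 11 11 10  8  8  8  8  9 11 11 10 10 10  9  7  7  7  7  7  7  7  7
15 16 16 16 16 16 16 16 16 15 11  9 10 10 11 10  9  9 10 11 11 11 11 10  9  8  7  7  7  7  7  7  7  7
11 13 14 15 15 15 16 16 16 16 15 12  9  8  9 10 10 10 10 10 10 10  9  8  8  7  7  7  7  7  7  7  7  7
 8  8  9 10 12 14 15 16 16 16 16 15 15 11  9  8  8  8  8  8  8  8  8  7  7  7  7  7  7  7  7  7  7  7
 8  8  8  8  8  9 10 12 13 14 15 15 16 15 14 12 10  8  8  7  7  7  7  7  7  7  7  7  7  7  7  7  7  7
 7  7  8  7  8  7  7  8  8 10 11 12 14 15 16 16 15 14 11 10  8  8  7  7  7  7  7  7  7  7  7  7  7  7
 7  7  7  7  8  8  7  7  8  8  8  8  9 10 12 13 15 16 15 15 11  9  8  8  8  7  7  7  7  7  7  7  7  7
```

Three new blobs show inside the jar in both views. I'll triangulate the pairs, check that nothing is left outside, and plan the set-down.

Run:
```python
from h import *
k=ld('s10');s=ld('d10')
for a in((144,275),(159,287),(142,290)):
    for b in((380,279),(389,293),(374,295)):
        p,e=tri(k,a,s,b); 
        if e<.008: print(a,b,p.round(3),round(e,4),'r',np.hypot(*(p[:2]-J)).round(3))
# white blobs elsewhere around tray
m=caps(k);poly=np.array([proj(k,p) for p in [(.59,.105,.01),(.652,.105,.01),(.666,-.13,.01),(.603,-.13,.01)]],np.int32)
r=np.zeros_like(m);cv2.fillPoly(r,[poly],1);n,_,st,ce=cv2.connectedComponentsWithStats(m*r);print('tray',[x.tolist() for x in st[1:] if x[4]>15])
M=Rt(6,19.3)
plan([((.484,.172,.16),M,12,1)])
```

```text
(144, 275) (380, 279) [ 0.463 -0.331  0.053] 0.0039 r 0.014
(144, 275) (374, 295) [ 0.438 -0.334  0.016] 0.0018 r 0.033
(159, 287) (380, 279) [ 0.492 -0.31   0.023] 0.0019 r 0.027
(159, 287) (374, 295) [ 0.468 -0.313 -0.018] 0.004 r 0.004
(142, 290) (389, 293) [ 0.477 -0.352  0.014] 0.0032 r 0.036
tray [[275, 254, 62, 42, 608], [299, 269, 7, 7, 19], [255, 279, 19, 11, 29]]
[[0.052,-0.018,-0.048,-0.031,-0.052,-0.0,1.0],
[0.05,-0.017,-0.05,-0.031,-0.052,-0.0,1.0],
[0.048,-0.015,-0.052,-0.031,-0.052,-0.0,1.0],
[0.046,-0.014,-0.055,-0.031,-0.052,-0.0,1.0],
[0.044,-0.013,-0.057,-0.031,-0.052,-0.0,1.0],
[0.041,-0.011,-0.059,-0.031,-0.052,-0.0,1.0],
[0.039,-0.01,-0.061,-0.031,-0.052,-0.0,1.0],
[0.036,-0.009,-0.063,-0.031,-0.052,-0.0,1.0],
[0.034,-0.007,-0.064,-0.031,-0.052,-0.0,1.0],
[0.031,-0.005,-0.065,-0.03,-0.052,-0.001,1.0]]
[[0.028,-0.004,-0.067,-0.031,-0.052,-0.0,1.0],
[0.025,-0.002,-0.068,-0.03,-0.051,-0.001,1.0],
[0.0,0.0,0.0,0.0,0.0,0.0,1.0],
[0.0,0.0,0.0,0.0,0.0,0.0,1.0],
[0.0,0.0,0.0,0.0,0.0,0.0,1.0],
[0.0,0.0,0.0,0.0,0.0,0.0,1.0],
[0.0,0.0,0.0,0.0,0.0,0.0,1.0],
[0.0,0.0,0.0,0.0,0.0,0.0,1.0],
[0.0,0.0,0.0,0.0,0.0,0.0,1.0],
[0.0,0.0,0.0,0.0,0.0,0.0,1.0]]
```

Three distinct capsules lie on the jar floor: radii 33, 27 and 36 mm, z ≈ 0.014 to 0.023. Next I'll lay the scoop down at its earlier free spot.

Emit:
move_arm(series=[[0.052,-0.018,-0.048,-0.031,-0.052,0,1],[0.05,-0.017,-0.05,-0.031,-0.052,0,1],[0.048,-0.015,-0.052,-0.031,-0.052,0,1],[0.046,-0.014,-0.055,-0.031,-0.052,0,1],[0.044,-0.013,-0.057,-0.031,-0.052,0,1],[0.041,-0.011,-0.059,-0.031,-0.052,0,1],[0.039,-0.01,-0.061,-0.031,-0.052,0,1],[0.036,-0.009,-0.063,-0.031,-0.052,0,1],[0.034,-0.007,-0.064,-0.031,-0.052,0,1],[0.031,-0.005,-0.065,-0.031,-0.052,0,1]])

```text
time: 24.53
tool_pos: [0.4959, 0.1289, 0.1827]
eef_rot: [0.428, 0.428, -0.549, 0.576]
wrist_force: [1.2, 0.4, -1.6]
grip_width: 0.0168
```

Run:
```python
from h import *
lip();print(robot.get_obs()['tool_pos'])
M=(R.from_euler('z',3,degrees=True)*R.from_matrix(np.load('N.npy'))).as_matrix()
np.save('N2.npy',M)
plan([((.484,.172,.14),M,4,1),((.484,.172,.065),M,6,1)])
```

```text
lip [0.4956 0.0096 0.1367] psi 1.7 pitch 15.6 toJar [0.029  0.3267] [ 0.31  0.33  1.72 -0.29  1.15  0.41] [ 1.2  0.4 -1.6] 0.0168
[0.49594908 0.12891331 0.18270203]
[[0.029,-0.012,-0.053,-0.026,-0.02,0.005,1.0],
[0.028,-0.011,-0.054,-0.026,-0.021,0.005,1.0],
[0.028,-0.009,-0.055,-0.026,-0.02,0.005,1.0],
[0.027,-0.009,-0.055,-0.027,-0.021,0.005,1.0],
[0.047,-0.001,-0.016,0.0,0.0,-0.0,1.0],
[0.047,-0.001,-0.017,0.0,0.0,-0.0,1.0],
[0.047,-0.001,-0.016,0.0,0.0,-0.0,1.0],
[0.047,-0.0,-0.017,0.0,0.0,-0.0,1.0],
[0.047,-0.001,-0.016,0.0,0.0,-0.0,1.0],
[0.048,-0.0,-0.017,0.0,0.0,-0.0,1.0]]
```

Emit:
move_arm(series=[[0.029,-0.012,-0.053,-0.026,-0.02,0.005,1],[0.028,-0.011,-0.054,-0.026,-0.021,0.005,1],[0.028,-0.009,-0.055,-0.026,-0.02,0.005,1],[0.027,-0.009,-0.055,-0.026,-0.021,0.005,1],[0.047,0,-0.016,0,0,0,1],[0.047,0,-0.017,0,0,0,1],[0.047,0,-0.016,0,0,0,1],[0.047,0,-0.017,0,0,0,1],[0.035,0,-0.012,0,0,0,1],[0.01,0,-0.004,0,0,0,1]])

```text
time: 25.37
tool_pos: [0.4897, 0.1662, 0.0707]
eef_rot: [0.394, 0.425, -0.549, 0.603]
wrist_force: [0.6, 0.1, -1.8]
grip_width: 0.0167
```

Run:
```python
from h import *
lip();o=robot.get_obs();p=o['tool_pos'];print(p)
M=np.load('N2.npy')
plan([((p[0],p[1],.0375),M,6,1)])
# scoop level check: bowl top rims in scene by two-view of lip prediction
snap('scene','s11');snap('side','d11')
```

```text
lip [0.4958 0.0443 0.0326] psi 5.1 pitch 19.2 toJar [0.0292 0.3614] [ 0.42  0.52  1.78 -0.39  0.98  0.57] [ 0.6  0.1 -1.8] 0.0167
[0.48969562 0.16616943 0.07070273]
[[0.021,-0.0,-0.007,-0.005,-0.0,0.003,1.0],
[0.021,-0.0,-0.007,-0.004,-0.0,0.003,1.0],
[0.021,-0.0,-0.007,-0.005,-0.0,0.003,1.0],
[0.021,-0.0,-0.008,-0.004,-0.0,0.002,1.0],
[0.021,-0.001,-0.007,-0.005,-0.0,0.003,1.0],
[0.02,-0.0,-0.008,-0.004,-0.001,0.002,1.0],
[0.0,0.0,0.0,0.0,0.0,0.0,1.0],
[0.0,0.0,0.0,0.0,0.0,0.0,1.0],
[0.0,0.0,0.0,0.0,0.0,0.0,1.0],
[0.0,0.0,0.0,0.0,0.0,0.0,1.0]]
```

Emit:
move_arm(series=[[0.021,0,-0.007,-0.005,0,0.003,1],[0.021,0,-0.007,-0.004,0,0.003,1],[0.021,0,-0.007,-0.005,0,0.003,1],[0.021,0,-0.007,-0.004,0,0.003,1],[0.018,0,-0.006,-0.005,0,0.003,1],[0.008,0,-0.003,0,0,0,1],[0,0,0,0,0,0,1],[0,0,0,0,0,0,1],[0,0,0,0,0,0,1],[0,0,0,0,0,0,1]])

```text
time: 26.3
tool_pos: [0.4923, 0.1665, 0.0419]
eef_rot: [0.392, 0.427, -0.539, 0.611]
wrist_force: [0.7, 0.0, -0.8]
grip_width: 0.0167
```

Run:
```python
from h import *
lip();o=robot.get_obs();print(o['tool_pos'],o['ft_torque'].round(2))
```

```text
lip [0.5016 0.0448 0.0037] psi 6.4 pitch 19.2 toJar [0.035  0.3619] [ 0.42  0.56  1.81 -0.42  0.9   0.6 ] [ 0.7  0.  -0.8] 0.0167
[0.49234605 0.16646219 0.0419476 ] [ 0.28  0.05 -0.05]
```

Emit:
move_arm(series=[[0.007,0,-0.002,0,0,0,1],[0,0,0,0,0,0,1],[0.005,0,-0.002,0,0,0,1],[0,0,0,0,0,0,1],[0.004,0,-0.001,0,0,0,1],[0,0,0,0,0,0,1],[0,0,0,0,0,0,1],[0,0,0,0,0,0,1],[0,0,0,0,0,0,1],[0,0,0,0,0,0,1]])

```text
time: 27.13
tool_pos: [0.4932, 0.1666, 0.0383]
eef_rot: [0.393, 0.426, -0.539, 0.611]
wrist_force: [-1.0, -0.8, 0.4]
grip_width: 0.0169
```

Run:
```python
from h import *
lip();o=robot.get_obs();print(o['tool_pos'],o['ft_torque'].round(2))
```

```text
lip [0.5025 0.045  0.    ] psi 6.4 pitch 19.2 toJar [0.0359 0.3621] [ 0.42  0.57  1.81 -0.42  0.89  0.6 ] [-1.  -0.8  0.4] 0.0169
[0.49317799 0.16656964 0.03830422] [0.18 0.09 0.01]
```

Emit:
move_arm(series=[[0,0,0,0,0,0,0],[0,0,0,0,0,0,-1],[0,0,0,0,0,0,-1],[0,0,0,0,0,0,-1],[0,0,0,0,0,0,-1],[0,0,0,0,0,0,-1],[-0.03,0,0,0,0,0,-1],[-0.06,0,0,0,0,0,-1],[-0.08,0,0,0,0,0,-1],[-0.08,0,0,0,0,0,-1]])

```text
time: 27.97
tool_pos: [0.4866, 0.1853, 0.0968]
eef_rot: [0.39, 0.427, -0.542, 0.61]
wrist_force: [-0.3, 0.1, -0.1]
grip_width: 0.0855
```

Emit:
move_arm(series=[[-0.1,0,0,0,0,0,-1],[-0.1,0,0,0,0,0,-1],[-0.1,0,0,0,0.05,0,-1],[-0.1,0,0,0,0.08,0,-1],[-0.08,0,0,0,0.08,0,-1],[0,0,0,0,0.08,0,-1],[0,0,0,0,0.08,0,-1],[0,0,0,0,0,0,-1],[0,0,0,0,0,0,-1],[0,0,0,0,0,0,-1]])

```text
time: 28.8
tool_pos: [0.4816, 0.2288, 0.2274]
eef_rot: [0.469, 0.514, -0.471, 0.542]
wrist_force: [0.3, 0.6, 0.4]
grip_width: 0.0861
```

Run:
```python
from h import *
o=robot.get_obs();print(o['tool_pos'],o['grip_width'],o['wrist_force'].round(1))
k=snap('scene','s12');s=snap('side','d12');w=wsnap('w12');w2=ld('w2')
# bowl: steel-grey pixels and handle (black) seen by wrist, against w2
def comp(m,nm,c,z):
    n,l,st,ce=cv2.connectedComponentsWithStats(m.astype(np.uint8))
    for i in np.argsort(-st[1:,4])[:4]+1: print(nm,st[i].tolist(),ce[i].round(1),onz(c,*ce[i],z).round(3))
for c,nm in((w,'w12'),(w2,'w2')):
    a=c['color'].astype(int)[:265]
    comp((a.max(2)<35),nm+' black',c,.055)
    d=a[:,:,2]-a[:,:,0]; comp((d>4)&(a.max(2)<190)&(a.min(2)>50),nm+' bluish',c,.02)
# bystanders & jar: unchanged? compare positions with first scene by local correlation
g0=cv2.cvtColor(ld('scene0')['color'],cv2.COLOR_RGB2GRAY);g=cv2.cvtColor(k['color'],cv2.COLOR_RGB2GRAY)
for n,(x0,y0,x1,y1) in dict(lid=(130,318,190,375),jar=(122,245,182,305),tweez=(240,192,280,226),pick=(214,205,232,246)).items():
    e0=cv2.Canny(g0,40,120)[y0:y1,x0:x1];e=cv2.Canny(g,40,120)[y0-8:y1+8,x0-8:x1+8]
    r=cv2.matchTemplate(e,e0,cv2.TM_CCOEFF_NORMED);_,v,_,p=cv2.minMaxLoc(r);print(n,round(v,2),'shift px',p[0]-8,p[1]-8)
```

```text
[0.48155986 0.22877401 0.22743751] 0.0861395416023976 [0.3 0.6 0.4]
w12 black [273, 234, 1, 1, 1] [273. 234.] [0.489 0.173 0.055]
w12 black [277, 246, 1, 1, 1] [277. 246.] [0.495 0.158 0.055]
w12 black [274, 249, 1, 1, 1] [274. 249.] [0.492 0.154 0.055]
w12 black [276, 249, 1, 1, 1] [276. 249.] [0.495 0.154 0.055]
w12 bluish [506, 107, 54, 158, 3897] [542.6 210.9] [0.835 0.227 0.02 ]
w12 bluish [251, 248, 25, 17, 282] [261.2 256.8] [0.479 0.123 0.02 ]
w12 bluish [278, 248, 24, 17, 260] [291.8 257. ] [0.52  0.127 0.02 ]
w2 black [0, 242, 15, 23, 229] [  5.3 255.6] [0.165 0.058 0.055]
w2 black [267, 194, 9, 4, 10] [271.1 195.4] [0.477 0.154 0.055]
w2 black [271, 199, 6, 7, 9] [273.8 202.2] [0.48  0.147 0.055]
w2 black [272, 183, 4, 2, 5] [273.2 183.8] [0.478 0.168 0.055]
w2 bluish [257, 199, 47, 62, 1921] [282.  235.4] [0.494 0.093 0.02 ]
w2 bluish [523, 167, 37, 98, 1808] [547.2 231.6] [0.834 0.122 0.02 ]
w2 bluish [248, 202, 23, 51, 275] [256.2 214.8] [0.46  0.118 0.02 ]
w2 bluish [181, 230, 15, 35, 62] [188. 247.] [0.372 0.067 0.02 ]
lid 0.88 shift px 0 0
jar 0.36 shift px 0 0
tweez 0.53 shift px 0 0
pick 0.76 shift px 0 0
```

Run:
```python
from h import *
psi=np.radians(6.4);d=np.array([np.sin(psi),-np.cos(psi),0]);y=np.array([np.cos(psi),np.sin(psi),0]);L=np.array([.5025,.045,0]);z=np.array([0,0,1])
pts=[L+y*.0325*s for s in(-1,1)]+[L-d*.0865+y*.0325*s+z*h for s in(-1,1) for h in(0,.04)]+[L-d*.035+y*.0325*s+z*.04 for s in(-1,1)]
for f,f0 in(('s12','scene0'),('d12','side0')):
    c=ld(f);P=np.array([proj(c,p) for p in pts],np.float32);hull=cv2.convexHull(P)
    a=c['color'].astype(int);dark=(((a[:,:,2]-a[:,:,0])>=3)&(a.max(2)<200)&(a.min(2)>35)).astype(np.uint8)
    x,yy=P.mean(0).astype(int);r=np.zeros_like(dark);r[yy-32:yy+32,x-32:x+32]=1
    n,l,st,ce=cv2.connectedComponentsWithStats(dark*r);i=1+np.argmax(st[1:,4]);b=st[i]
    h=np.zeros_like(dark);cv2.fillConvexPoly(h,hull.astype(np.int32),1);u=(l==i)
    print(f,'pred bbox',P.min(0).round(),P.max(0).round(),'seen',b.tolist(),'IoU',((u&(h>0)).sum()/(u|(h>0)).sum()).round(2))
```

```text
s12 pred bbox [281. 209.] [321. 248.] seen [283, 211, 39, 38, 768] IoU 0.74
d12 pred bbox [275. 203.] [306. 230.] seen [290, 215, 14, 13, 109] IoU 0.19
```

The scene silhouette matches a flat scoop within 2 px, so I'm handing in.

```bash
python3 -c "
from bench import robot
print(robot.get_obs()['time']);print(robot.job_done())"
```

```text
28.95
the job is handed in; nothing more can be done
None
```

The job is handed in at 28.95 s of the 72 s allowed; no verdict was reported. I drew the scoop out by its bowl, set it down flat and let go. I then took it by the handle, scooped all three capsules in one pass, tipped them into the jar, and laid the scoop flat on the cart and released it.

**Last checks that agreed:**
- **Capsules:** both cameras together put three separate capsules on the jar floor. They are 27 to 36 mm from the jar axis at heights of about 14 to 23 mm; the limit is 47 mm.
- **Scoop:** in the scene camera its outline fits a flat scoop within about 2 pixels. The gripper is open, about 0.2 m clear, and the wrist force is near zero.
- **Other things:** the lid, tweezers, wax pick and jar show no pixel shift from the first picture. The edge match was only weak for the jar (0.36) and moderate for the tweezers (0.53).

**Checks that disagreed or were inconclusive:**
- The side-camera outline of the scoop agreed poorly (overlap 0.19). The colour mask caught only part of the blurred bowl there.
- Wrist-force readings were too noisy to confirm by weight that the bowl was empty. I relied on the jar images instead.
- The final state was checked by measurement only, because all 12 picture views were used by then.

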